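# Restock the bathroom counter tray

## Task

Stand every carton that lies flat on the bathroom counter upright on its thin short end on the floor of the wooden tray, between the tray's channel and its back rim. When all of them stand there, slide the glass panel straight up out of the steel drying rack and set it, upright and on its long edge, fully down in the channel along the tray's front, roughly centred. Handle the panel so that it never lies down, do not upset the other toiletries, and leave everything released and standing still.

Things in the scene. Friction and masses are not known exactly. Their poses are not given: they have to be found in the camera images.
- carton1: Flat closed toiletry carton of white paper with a grey band, 115 x 46 x 26 mm, about 0.12 kg; may be absent. It starts lying flat on the counter. Origin at its centre; x along its 115 mm length, y along its 46 mm width, z through its 26 mm thickness. Stood up, its x axis is vertical (either end may be down) and it rests on the thin 46 x 26 mm end.
- carton2: Flat closed toiletry carton of brown card with a white band, 115 x 46 x 26 mm, about 0.12 kg; may be absent. It starts lying flat on the counter. Origin at its centre; x along its 115 mm length, y along its 46 mm width, z through its 26 mm thickness. Stood up, its x axis is vertical (either end may be down) and it rests on the thin 46 x 26 mm end.
- carton3: Flat closed toiletry carton of white paper with a brown card band, 105 x 50 x 28 mm, about 0.12 kg; may be absent. It starts lying flat on the counter. Origin at its centre; x along its 105 mm length, y along its 50 mm width, z through its 28 mm thickness. Stood up, its x axis is vertical (either end may be down) and it rests on the thin 50 x 28 mm end.
- carton4: Flat closed toiletry carton of pale grey card with a white band, 105 x 50 x 28 mm, about 0.12 kg; may be absent. It starts lying flat on the counter. Origin at its centre; x along its 105 mm length, y along its 50 mm width, z through its 28 mm thickness. Stood up, its x axis is vertical (either end may be down) and it rests on the thin 50 x 28 mm end.
- tray: Fixed flat wooden tray, 160 mm deep (x from -70 to +90 mm), 300 mm wide (y), open at its ends. Origin on its underside, z up, x from its front (robot's side) to its back. Floor top 8 mm above the counter; along the back edge a low rim, 12 mm above the counter. The panel's channel runs along the front at x = -50 mm; its rear lip ends at x = -34 mm, 48 mm above the counter.
- stand_area (a point): Middle of the strip of tray floor where the cartons stand (20 mm behind the tray's origin, 8 mm above the counter; axes as the tray's). The strip is 270 mm long (y). Any order, spacing and turn will do, without leaning; cartons kept within about 15 mm of this line leave room for the fingers that bring the panel.
- channel (a point): Centre of the channel's floor, 8 mm above the counter; axes as the tray's, the channel runs along y. The channel is 11.5 mm wide and 28 mm deep, widening to about 23 mm at the flared mouth 40 mm above its floor; it is 288 mm long.
- rack: Fixed steel drying rack holding the panel on edge, base 90 x 290 x 10 mm; origin at the centre of its underside, y along its length. At each end two posts (tops 65 mm above the counter) form a 13 mm wide slot; the slots hold the panel's outer 20 mm at each end.
- panel: Loose frosted glass guard panel, 8 mm thick (x), 240 mm long (y), 95 mm high (z), 0.2 kg; origin at the centre of its lower long edge, z up. It starts standing in the rack's slots, lower edge 10 mm and upper edge 105 mm above the counter. Pinch its upper edge at the middle, from above.
- jar_tin: Bystander: open steel tin, 60 mm wide, 45 mm high, between rack and tray; origin under its base.
- lotion: Bystander: white lotion bottle, 52 mm wide, 150 mm high; origin under its base.
- shampoo: Bystander: grey shampoo bottle, 60 mm wide, 170 mm high; origin under its base.
- toothcup: Bystander: white mug, 72 mm wide, 90 mm high; origin under its base.
- cream: Bystander: amber cream jar, 64 mm wide, 45 mm high; origin under its base.
- soapdish: Bystander: white soap dish with soap, 110 x 75 x 30 mm; origin under its base.
- hairbrush: Bystander: hairbrush, about 200 mm long, lying at the left side of the counter; origin under its middle.

How it is judged (in metres and radians):
On the way, in this order (a step that is already met when the one before it is completed fails the run):
1. every carton present stands upright on its end on the tray floor between channel and back rim (angle between the x axis of each of carton1, carton2, carton3, carton4 and the z axis of tray, either way round below 0.1 rad and x of carton1 in the frame of tray between -0.035 and 0.08 m and y of carton1 in the frame of tray between -0.145 and 0.145 m and z of carton1 in the frame of tray between 0.0595 and 0.0715 m and linear speed of each of carton1, carton2, carton3, carton4 below 0.02 m/s and x of carton2 in the frame of tray between -0.035 and 0.08 m and y of carton2 in the frame of tray between -0.145 and 0.145 m and z of carton2 in the frame of tray between 0.0595 and 0.0715 m and x of carton3 in the frame of tray between -0.035 and 0.08 m and y of carton3 in the frame of tray between -0.145 and 0.145 m and z of carton3 in the frame of tray between 0.0545 and 0.0665 m and x of carton4 in the frame of tray between -0.035 and 0.08 m and y of carton4 in the frame of tray between -0.145 and 0.145 m and z of carton4 in the frame of tray between 0.0545 and 0.0665 m), for 0.3 s.
2. the panel has been slid up clear of the rack (z of panel in the frame of rack above 0.075 m and angle between panel's own z axis and vertical below 0.5 rad), for 0.1 s.
At the end, for the whole second after the job is handed in: Cartons on their ends on the tray floor behind the channel (within 0.1 rad of vertical, centre height within 6 mm); panel in the channel (lower edge within 6 mm of its floor and centre line, 35 mm of centred, 0.2 rad of vertical, 0.06 rad along it); all at rest (all of step 1 and x of panel in the frame of channel between -0.006 and 0.006 m and y of panel in the frame of channel between -0.035 and 0.035 m and z of panel in the frame of channel below 0.006 m and angle between panel's own z axis and vertical below 0.2 rad and angle between the y axis of panel and the y axis of tray, either way round below 0.06 rad and linear speed of panel below 0.02 m/s); the robot touches nothing.
It fails at once if the panel is laid or dropped over (tilted more than 0.8 rad) (angle between panel's own z axis and vertical above 0.8 rad).
It fails at once if a bystander is pushed more than 60 mm from its place (distance of any of jar_tin, lotion, shampoo, toothcup, cream, soapdish, hairbrush from where it was at the start of the episode above 0.06 m).
It fails at once if a standing bystander is tipped over (angle between any of jar_tin, lotion, shampoo, toothcup, cream, soapdish's own z axis and vertical above 0.6 rad).
Of carton1, carton2, carton3, carton4 only 3 to 4 are there at a start; the rules pass over those that are not, and their reading is None.
At some moment in a run one of carton1, carton2, carton3, carton4 may be knocked a few centimetres aside while the robot is not near it.
It also fails if it takes over 210 s, if anything falls off the work surface, if the arm or the gripper's body presses on something with over 40 N, if the wrist force passes 120 N, or if a joint passes its speed limit or range.

## Robot

A 7-joint arm with a two-finger parallel gripper is mounted at the origin on the work surface. World frame = base frame: x ahead of the robot, y to its left, z up, the work surface at z = 0. Lengths are in m, angles in degrees, forces in N, time in s.
With the tool pointing down it reaches from about 0.425 to 0.875 m from the base axis. Payload 4.7 kg.
Tool frame: the origin (TCP) lies at the very end of the fingers, on their centre line; the grasp point (between the pads) lies 19 mm behind it; z points along the fingers, x is the direction in which the jaws open and shut, and the axes are right-handed (so a half turn about z gives the same grasp; the last joint's range is limited). The gripper opens to 85 mm and grips with 20 to 120 N. Pads are 22 mm wide; open, the fingers measure 114 mm over their backs; the gripper's body (76 mm by 85 mm) begins 54 mm behind the grasp point. The pads swing forward as they close: fully open they stand 13 mm farther back than shut.
Start: joints at [-68.577, 18.392, -4.016, 83.108, 1.295, 78.541, -3.26], TCP at [0.229, 0.608, 0.207] pointing down, gripper open.
Joint ranges: [-163.93, 163.93], [-17.29, 119.83], [-79.2, 71.16], [3.27, 140.29], [-89.18, 269.18], [5.43, 117.66], [-154.24, 154.24]. Speed limits (degrees/s): [147.25, 147.25, 180, 180, 180, 180, 180].

## Interface

Orientations are given as a 3x3 rotation matrix whose columns are the frame's x, y, z axes.
In Python, from bench import r gives the robot as it stands.
- The arm moves only by the tool send_rows, never from a script. Its argument "plan" is text: rows parted by semicolons, each of 6 numbers parted by spaces: the shift along the tool's x, y, z in cm, then the turn, a rotation vector about the tool's x, y, z in rad. A call has 1 to 20 rows; each row is the pose to reach, as a shift and turn from the pose commanded when the call began, along the tool's axes at that moment; what a row does not reach only later rows make up. A row lasts 1/12 s, in which the tool goes at most 41.7 mm and 7.16 degrees, less where a joint would pass 70% of its speed; a pose out of reach is approached as far as the arm can. A call with a gripper value outside its range is refused whole. "fingers" is the closure, from -1 (fully open) to 1 (shut), set as the call begins (left out, the last holds). The fingers move at their own pace and stop on an object; "newtons" is the grip in N (left out, the last holds). Time passes only in rows, so rows that repeat a pose let the fingers close. It gives the time, the measured TCP pose, the force and the opening at its end, in the units of the state.
- r.sense(): the state, without advancing time (a new reading comes with each control period).
- r.capture(name): name is "scene" or "top" or "wrist"; returns a dict with "img" (480x640x3 uint8, blue, green, red), "fx", "fy", "cx", "cy" (pixels), "k1" (the pictures are not rectified: a ray, as slopes to the right and down, at radius r is drawn at 1 + k1 r^2 times it, then the intrinsics apply), "R" (3x3) and "t" (3): a world point X has camera coordinates R X + t. Camera axes: x right, y down, z forward; pixel columns grow to the right and rows downward; lengths in m; the calibration is good to about 2 mm. A picture is of the moment at which its call begins. There is no depth.
- r.finish_job(): hands the job in, once; it reports no verdict.
The state is a dict: "time_s": time; "joint_positions": joint angles; "dq": joint speeds; "joint_torque": joint torques, N m; "position": TCP position; "tool_rot": TCP orientation; "ft_force": force on the tool from outside, world axes, zero at the start; "wrist_torque": the same for the moment, N m; "finger_gap": finger opening in m.
Only numpy, scipy, OpenCV 4.12 (cv2) and the standard library are available. Lean on these libraries where they do the work, as an engineer would, in place of code of your own. Each camera call takes 0.05 s, during which the arm holds its last target.

## Working session

There is one attempt and no reset: what is moved stays moved. The work goes in short steps, Python scripts to look and compute and a tool call to move; the robot and the scene stay as the last step left them, time stands still between calls to the robot, and variables do not carry over. Pictures are saved under pics/ and viewed, and the job is handed in when it is done.

Besides the shell and the picture viewer there is one more tool, called as name(argument=value, ...), one argument or row to a line, values as JSON. send_rows: Moves the arm, as the interface text tells. Its arguments: {"type":"object","properties":{"plan":{"type":"string"},"fingers":{"type":"number"},"newtons":{"type":"number"}},"required":["plan"]}

```bash
ls -la; mkdir -p pics
python3 - <<'E'
from bench import r
import cv2,numpy as np
s=r.sense()
for k,v in s.items(): print(k,np.round(v,4).tolist())
for n in ("scene","top","wrist"):
    c=r.capture(n); cv2.imwrite(f"pics/{n}0.png",c["img"]); print(n,{k:np.round(v,4).tolist() for k,v in c.items() if k!="img"})
E
```

```text
total 12
drwxr-xr-x  3 agent agent 4096 Dec  6 22:28 .
drwxr-xr-x 23 root  root  4096 Dec  6 22:28 ..
drwxr-xr-x  2 agent agent 4096 Dec  6 22:28 pics
time_s 0.0
joint_positions [-68.578, 18.4397, -4.0161, 83.1767, 1.2934, 78.5408, -3.261]
dq [-0.0388, -0.0852, 0.0505, -0.0668, -0.0571, -0.0226, -0.0537]
joint_torque [0.0, -49.3584, -0.3821, -31.4329, 0.013, 0.0114, -0.0]
position [0.2287, 0.6078, 0.2055]
tool_rot [[0.3521, 0.936, -0.0006], [0.936, -0.3521, -0.0019], [-0.002, 0.0001, -1.0]]
ft_force [-0.3072, 0.6399, -0.0307]
wrist_torque [-0.023, -0.034, -0.0629]
finger_gap 0.0855
scene {'fx': 604.4058, 'fy': 604.4058, 'cx': 313.9608, 'cy': 224.5742, 'k1': 0.0607, 'R': [[-0.5924, 0.8053, -0.0226], [0.4642, 0.3183, -0.8266], [-0.6585, -0.5001, -0.5624]], 't': [0.3472, -0.2291, 1.7929]}
top {'fx': 569.1659, 'fy': 569.1659, 'cx': 304.7507, 'cy': 242.5351, 'k1': -0.0817, 'R': [[-0.0063, -1.0, -0.006], [-0.9911, 0.007, -0.1332], [0.1332, 0.0051, -0.9911]], 't': [0.0115, 0.5657, 1.3799]}
wrist {'fx': 345.0626, 'fy': 345.0626, 'cx': 325.0787, 'cy': 242.5176, 'k1': 0.0214, 'R': [[0.35, 0.9367, -0.0018], [0.886, -0.3305, 0.3253], [0.3042, -0.1155, -0.9456]], 't': [-0.6493, -0.0446, 0.3815]}
```

View pics/scene0.png

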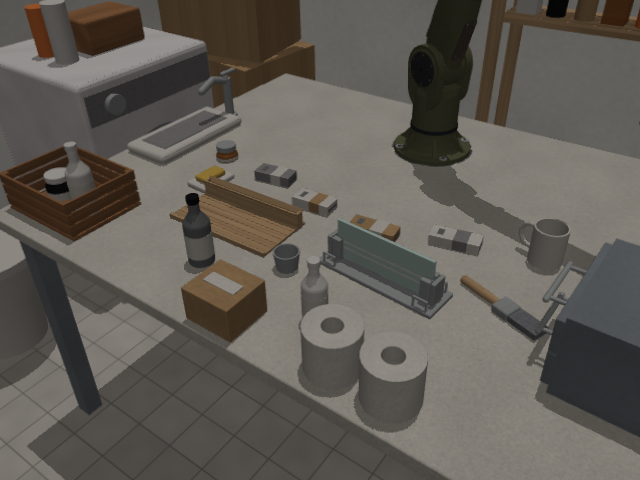

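View pics/top0.png

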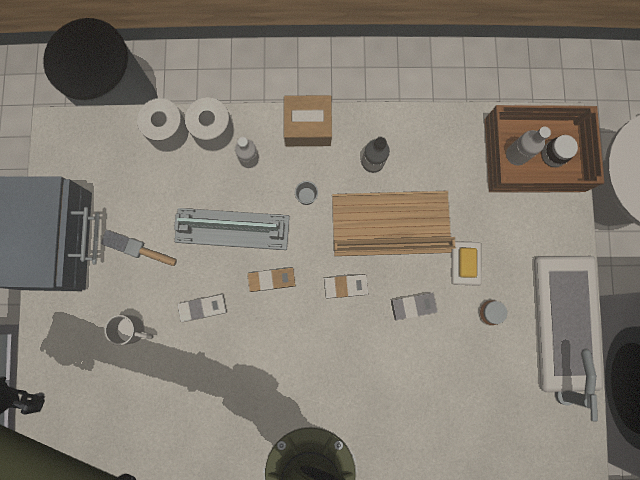

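View pics/wrist0.png

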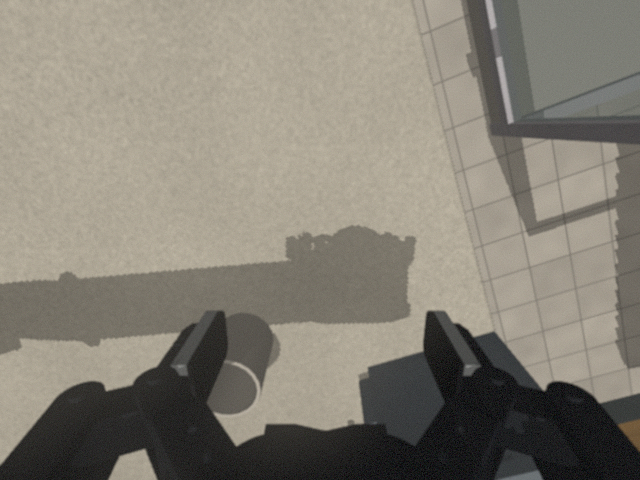

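```bash
cat > h.py <<'E'
from bench import r
import cv2,numpy as np
from scipy.optimize import least_squares
from scipy.spatial.transform import Rotation as Ro
def K(c): return np.array([[c["fx"],0,c["cx"]],[0,c["fy"],c["cy"]],[0,0,1]]),np.array([c["k1"],0,0,0,0.])
def proj(c,X):
    k,d=K(c); return cv2.projectPoints(np.asarray(X,float).reshape(-1,1,3),cv2.Rodrigues(np.array(c["R"]))[0],np.array(c["t"]),k,d)[0][:,0]
def unproj(c,uv,z):
    k,d=K(c); n=cv2.undistortPoints(np.asarray(uv,float).reshape(-1,1,2),k,d)[:,0]
    R=np.array(c["R"]);t=np.array(c["t"]); C=-R.T@t
    D=np.c_[n,np.ones(len(n))]@R
    z=np.broadcast_to(z,len(D)); return C+D*((z-C[2])/D[:,2])[:,None]
def crop(c,x0,y0,x1,y1,s,name,pts=None):
    im=cv2.resize(c["img"][y0:y1,x0:x1],None,fx=s,fy=s,interpolation=cv2.INTER_CUBIC)
    if pts is not None:
        for p in pts: cv2.circle(im,tuple(int(v) for v in ((np.array(p)-[x0,y0]+.5)*s)),2,(0,0,255),-1)
    cv2.imwrite("pics/"+name,im)
def box(x,y,z,yaw,L,W,H,rotm=None):
    R=Ro.from_euler('z',yaw,degrees=True).as_matrix() if rotm is None else rotm
    p=np.array([[a,b,e] for a in(-.5,.5) for b in(-.5,.5) for e in(-.5,.5)])*[L,W,H]
    return p@R.T+[x,y,z]
def st():
    s=r.sense(); print("t",round(s["time_s"],2),"pos",np.round(s["position"],4),"rot",np.round(s["tool_rot"],3).tolist(),"F",np.round(s["ft_force"],1),"gap",round(s["finger_gap"],4),"q",np.round(s["joint_positions"],1)); return s
E
python3 - <<'E'
from h import *
c=r.capture("top")
crop(c,165,235,365,335,4,"tA.png"); crop(c,300,170,500,330,4,"tB.png");crop(c,160,190,310,270,5,"tC.png")
E
```

```text
(no output)
```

View pics/tA.png

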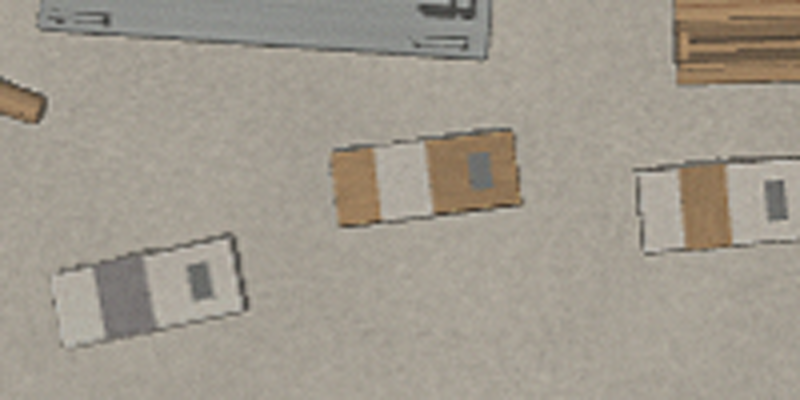

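View pics/tB.png

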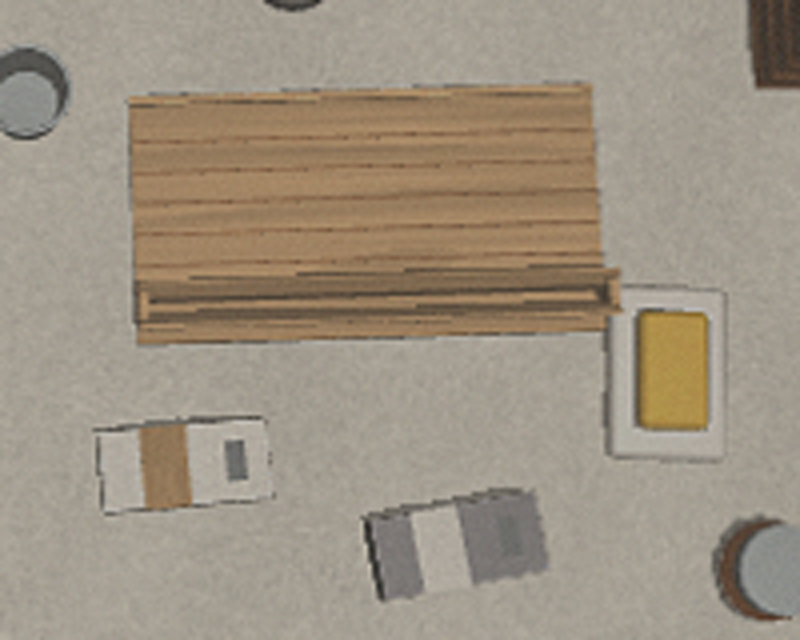

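View pics/tC.png

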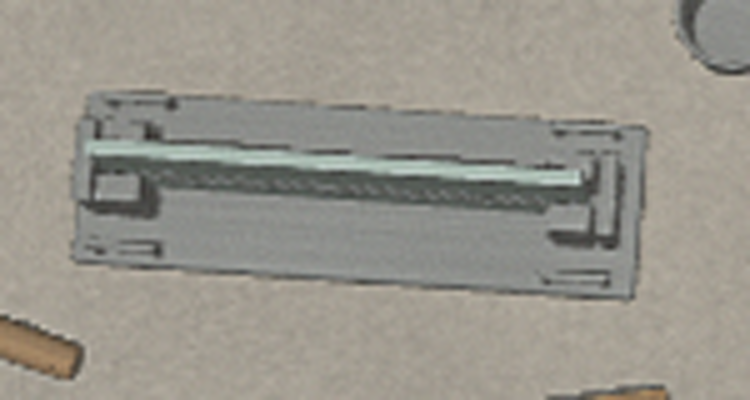

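Run:
```python
from h import *
c=r.capture("top")
def fit(px,o,s,L,W,z):
    uv=np.array(px,float)/s-.5+o  # crop px -> img
    P=unproj(c,uv,z)[:,:2]
    ctr=P.mean(0); a=(P[1]-P[0]+P[2]-P[3]);b=(P[0]-P[3]+P[1]-P[2])
    l=np.linalg.norm(a)/2; w=np.linalg.norm(b)/2
    # direction of long axis pointing image right = -y
    print("ctr",np.round(ctr,4),"len",round(l,4),"w",round(w,4),"long-axis dir deg",round(np.degrees(np.arctan2(a[1],a[0])),1),"short",round(np.degrees(np.arctan2(b[1],b[0])),1))
    return P
A=np.array([165,235]);B=np.array([300,170]);C=np.array([160,190])
fit([(53,273),(233,235),(247,310),(66,348)],A,4,.115,.046,.026)
fit([(331,150),(513,130),(521,205),(339,226)],A,4,.115,.046,.026)
fit([(95,429),(266,417),(274,500),(103,514)],B,4,.105,.05,.028)
fit([(370,517),(535,488),(549,570),(384,601)],B,4,.105,.05,.028)
print("tray");P=fit([(130,98),(592,84),(606,330),(137,345)],B,4,.3,.16,[.012,.012,.008,.008]);print(P)
print("rack");P=fit([(90,92),(648,127),(634,299),(72,262)],C,5,.29,.09,.01);print(P)
print("paneltop");P=fit([(88,141),(582,170),(582,187),(88,156)],C,5,.24,.008,.105);print(P)
print("tin",unproj(c,np.array([(22,92)])/4+B,.045), "soap",unproj(c,np.array([(665,373)])/4+B,.02),unproj(c,np.array([(605,458),(612,285)])/4+B,0.01),"cream",unproj(c,np.array([(493,312)]),.045),'brushtip',unproj(c,np.array([(176,262)]),.01),'shampoo',unproj(c,[(371,165)],0),'lotion',unproj(c,[(250,160)],0),'mug',unproj(c,[(120,329)],.09))
```

```text
ctr [0.4066 0.2645] len 0.1149 w 0.0473 long-axis dir deg -78.4 short 11.1
ctr [0.4764 0.0926] len 0.1142 w 0.0474 long-axis dir deg -83.9 short 6.1
ctr [ 0.4581 -0.0931] len 0.1066 w 0.0524 long-axis dir deg -86.1 short 4.6
ctr [ 0.4078 -0.263 ] len 0.1048 w 0.0518 long-axis dir deg -80.4 short 8.1
tray
ctr [ 0.6187 -0.2135] len 0.2989 w 0.1592 long-axis dir deg -88.6 short 1.1
[[ 0.69449879 -0.062843  ]
 [ 0.70209741 -0.36119681]
 [ 0.54282843 -0.3645835 ]
 [ 0.53547024 -0.06539706]]
rack
ctr [0.6073 0.195 ] len 0.2883 w 0.0888 long-axis dir deg -94.2 short -4.7
[[0.66188633 0.33518702]
 [0.64114429 0.04750548]
 [0.55254838 0.05483528]
 [0.5735393  0.34228348]]
paneltop
ctr [0.6072 0.1946] len 0.2379 w 0.0078 long-axis dir deg -94.0 short 0.7
[[0.61906193 0.3133539 ]
 [0.60303938 0.07591902]
 [0.59482896 0.07591301]
 [0.6117572  0.31316925]]
tin [[0.69022178 0.00506885 0.045     ]] soap [[ 0.51257064 -0.39926602  0.02      ]] [[ 0.45994449 -0.3615137   0.01      ]
 [ 0.57016264 -0.37033951  0.01      ]] cream [[ 0.3892388  -0.45399426  0.045     ]] brushtip [[0.52190712 0.33565614 0.01      ]] shampoo [[ 0.77390348 -0.16628046  0.        ]] lotion [[0.78983182 0.14988882 0.        ]] mug [[0.35424946 0.44853636 0.09      ]]
```

```bash
cat >> h.py <<'E'
def Rt(jaw_az,tilt,tiltaz=None):
    """jaw axis azimuth deg (horizontal tool x); tilt deg: tool z = down rotated about jaw axis; + => z tips toward -y (for jaw~+x)"""
    a=np.radians(jaw_az); x=np.array([np.cos(a),np.sin(a),0]); left=np.array([-np.sin(a),np.cos(a),0])
    t=np.radians(tilt); z=-np.cos(t)*np.array([0,0,1.])-np.sin(t)*left
    return np.c_[x,np.cross(z,x),z]
def tgt(grasp,R,back=0.019):
    return np.array(grasp)+R[:,2]*back
def delta(p,R,s=None,flip=False):
    s=s or r.sense(); R0=np.array(s["tool_rot"]); 
    d=R0.T@(np.array(p)-s["position"])*100; w=Ro.from_matrix(R0.T@R).as_rotvec()
    print("delta cm",np.round(d,2),"rv",np.round(w,3),"| |cm",round(np.linalg.norm(d),1),"deg",round(np.degrees(np.linalg.norm(w)),1)); return d,w
E
python3 - <<'E'
from h import *
s=st()
delta([0.48,0.15,0.22],Rt(10,0)); delta([0.44,-0.24,0.22],Rt(9,-30))
E
```

```text
t 0.25 pos [0.2288 0.6081 0.2061] rot [[0.352, 0.936, -0.0], [0.936, -0.352, -0.001], [-0.001, 0.0, -1.0]] F [ 0.2 -0.1 -0.2] gap 0.0852 q [-68.6  18.4  -4.   83.1   1.3  78.5  -3.3]
delta cm [-34.04  39.64  -1.36] rv [0.000e+00 1.000e-03 1.037e+00] | |cm 52.3 deg 59.4
delta cm [-71.95  49.63  -1.33] rv [0.474 0.276 1.029] | |cm 87.4 deg 66.8
```

send_rows(
  plan="-34 39.6 -1.4 0 0 1.04;-34 39.6 -1.4 0 0 1.04;-34 39.6 -1.4 0 0 1.04;-34 39.6 -1.4 0 0 1.04;-34 39.6 -1.4 0 0 1.04;-34 39.6 -1.4 0 0 1.04;-34 39.6 -1.4 0 0 1.04;-34 39.6 -1.4 0 0 1.04;-34 39.6 -1.4 0 0 1.04;-34 39.6 -1.4 0 0 1.04;-34 39.6 -1.4 0 0 1.04;-34 39.6 -1.4 0 0 1.04;-34 39.6 -1.4 0 0 1.04",
  fingers=-0.7,
  newtons=40,
)

```text
time_s: 1.33
position: [0.482, 0.145, 0.2212]
tool_rot: [[0.986, 0.164, 0.002], [0.164, -0.986, -0.001], [0.002, 0.001, -1.0]]
ft_force: [0.6, -0.1, 1.1]
finger_gap: 0.0727
```

Run:
```python
from h import *
s=st()
delta([0.43,-0.24,0.22],Rt(9,-30)); delta([0.43,-0.24,0.22],Rt(9,60))
```

```text
t 1.33 pos [0.482  0.145  0.2212] rot [[0.986, 0.164, 0.002], [0.164, -0.986, -0.001], [0.002, 0.001, -1.0]] F [ 0.6 -0.1  1.1] gap 0.0727 q [-42.7  -0.6  22.8 103.1   0.4  77.4 -10.5]
delta cm [-11.44  37.13   0.15] rv [0.525 0.    0.008] | |cm 38.9 deg 30.1
delta cm [-11.44  37.13   0.15] rv [-1.046 -0.006  0.006] | |cm 38.9 deg 59.9
```

send_rows(
  plan="-11 37 0 0.52 0 0;-11 37 0 0.52 0 0;-11 37 0 0.52 0 0;-11 37 0 0.52 0 0;-11 37 0 0.52 0 0;-11 37 0 0.52 0 0;-11 37 0 0.52 0 0;-11 37 0 0.52 0 0;-11 37 0 0.52 0 0;-11 37 0 0.52 0 0;-11 37 0 0.52 0 0;-11 37 0 0.52 0 0",
)

```text
time_s: 2.33
position: [0.4337, -0.2345, 0.2201]
tool_rot: [[0.986, 0.144, -0.084], [0.166, -0.856, 0.489], [-0.002, -0.496, -0.868]]
ft_force: [0.6, 1.0, -0.4]
finger_gap: 0.0726
```

Run:
```python
from h import *
s=st()
for n in("top","wrist","scene"):
    c=r.capture(n); cv2.imwrite(f"pics/{n}1.png",c["img"])
```

```text
t 2.33 pos [ 0.4337 -0.2345  0.2201] rot [[0.986, 0.144, -0.084], [0.166, -0.856, 0.489], [-0.002, -0.496, -0.868]] F [ 0.6  1.  -0.4] gap 0.0726 q [ -0.8  23.1  52.5  90.8 -31.6 102.3  64. ]
```

View pics/wrist1.png

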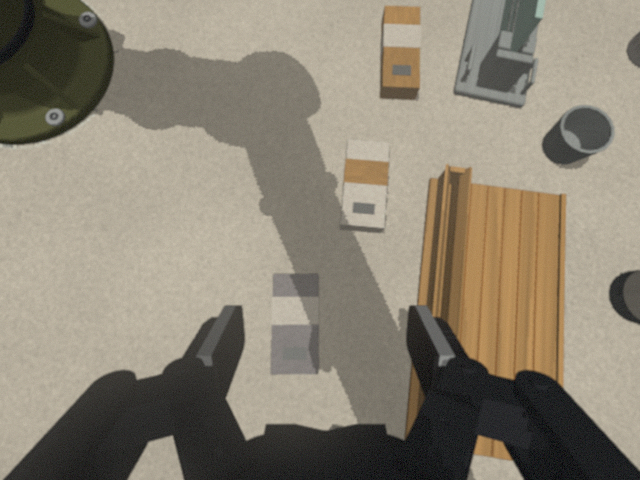

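View pics/scene1.png

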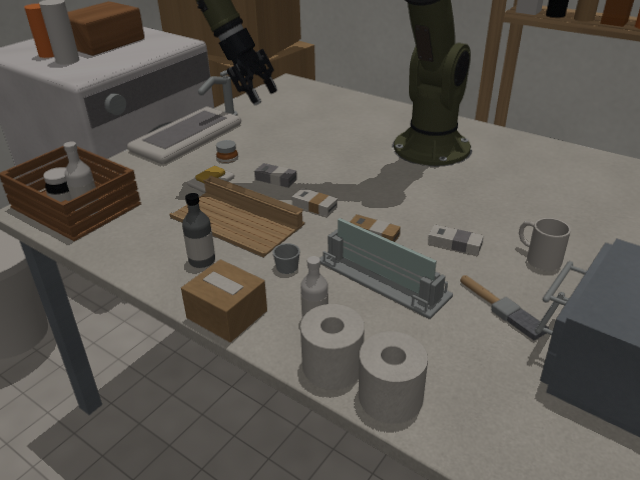

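```bash
cat >> h.py <<'E'
def pick(x,y,az,gz=0.025,tilt=-30):
    R=Rt(az,tilt); p=tgt([x,y,gz],R); print("pre"); delta(p-R[:,2]*.08,R); print("final",p); delta(p,R)
E
python3 - <<'E'
from h import *
pick(0.408,-0.268,9.2)
c=r.capture("top"); crop(c,300,230,500,330,4,"tD.png", proj(c,box(.4078,-.263,.014,9.2-90,.105,.05,.028)))
E
```

```text
pre
delta cm [-3.34 12.51  9.28] rv [0.002 0.006 0.011] | |cm 15.9 deg 0.7
final [ 0.40648113 -0.25862221  0.00854552]
delta cm [-3.29 12.49 17.28] rv [0.002 0.006 0.011] | |cm 21.6 deg 0.7
```

View pics/tD.png

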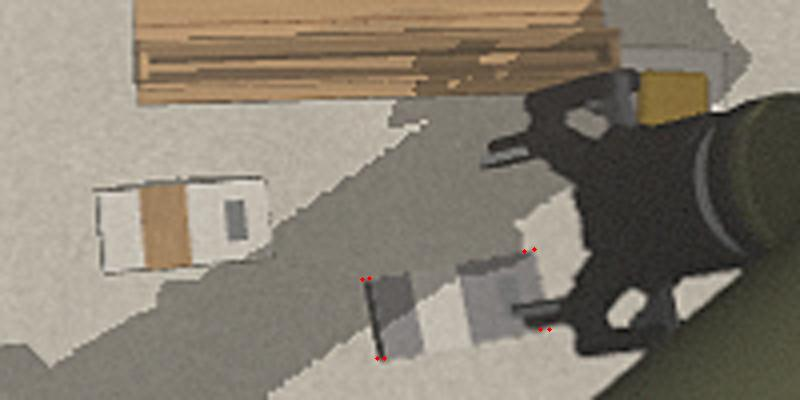

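Model corners sit on carton 4. Approach and descend.

send_rows(
  plan="-3.3 12.5 9.3 0 0 0.01;-3.3 12.5 9.3 0 0 0.01;-3.3 12.5 9.3 0 0 0.01;-3.3 12.5 9.3 0 0 0.01;-3.3 12.5 9.3 0 0 0.01;-3.3 12.5 11.3 0 0 0.01;-3.3 12.5 13.3 0 0 0.01;-3.3 12.5 15.3 0 0 0.01;-3.3 12.5 16.3 0 0 0.01;-3.3 12.5 17.3 0 0 0.01;-3.3 12.5 17.3 0 0 0.01",
)

```text
time_s: 3.45
position: [0.4062, -0.2581, 0.0082]
tool_rot: [[0.986, 0.14, -0.086], [0.164, -0.855, 0.491], [-0.005, -0.499, -0.867]]
ft_force: [0.7, 0.2, -0.5]
finger_gap: 0.0726
```

Run:
```python
from h import *
s=st()
for n in("top","wrist"):
    c=r.capture(n); cv2.imwrite(f"pics/{n}2.png",c["img"])
```

```text
t 3.45 pos [ 0.4062 -0.2581  0.0082] rot [[0.986, 0.14, -0.086], [0.164, -0.855, 0.491], [-0.005, -0.499, -0.867]] F [ 0.7  0.2 -0.5] gap 0.0726 q [  6.7  37.2  47.3 101.1 -38.9  85.5  78.5]
```

View pics/wrist2.png

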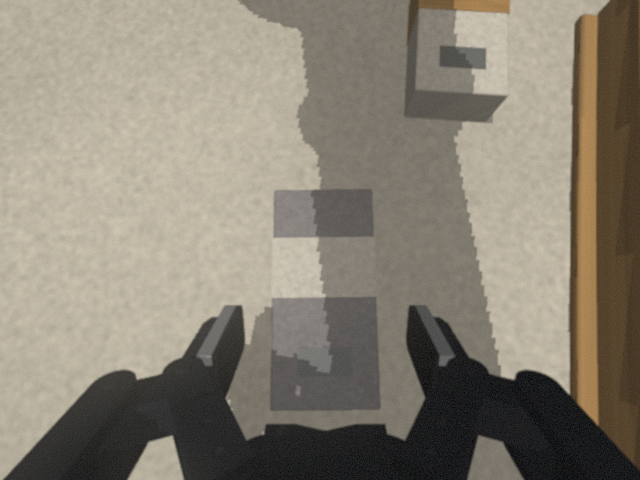

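send_rows(
  plan="0 0 0 0 0 0;0 0 0 0 0 0;0 0 0 0 0 0;0 0 0 0 0 0;0 0 0 0 0 0;0 0 0 0 0 0;0 0 0 0 0 0;0 0 0 0 0 0",
  fingers=1,
  newtons=50,
)

```text
time_s: 4.22
position: [0.4068, -0.2612, 0.0103]
tool_rot: [[0.987, 0.139, -0.082], [0.161, -0.857, 0.49], [-0.002, -0.497, -0.868]]
ft_force: [0.1, -0.1, 7.8]
finger_gap: 0.0002
```

Run:
```python
from h import *
s=st()
print("lift");delta([.45,-.25,.2],Rt(5,10)); delta([.60,-.25,.22],Rt(1.3,60))
```

```text
t 4.22 pos [ 0.4068 -0.2612  0.0103] rot [[0.987, 0.139, -0.082], [0.161, -0.857, 0.49], [-0.002, -0.497, -0.868]] F [ 0.1 -0.1  7.8] gap 0.0002 q [  6.8  37.1  47.5 100.9 -38.9  85.6  78.5]
lift
delta cm [  4.4   -9.78 -16.27] rv [-0.694  0.015  0.074] | |cm 19.5 deg 40.0
delta cm [ 19.2   -8.7  -19.23] rv [-1.564 -0.038  0.15 ] | |cm 28.5 deg 90.0
```

Run:
```python
from h import *
for n in("top","wrist"):
    c=r.capture(n); cv2.imwrite(f"pics/{n}3.png",c["img"])
    if n=="top": crop(c,330,240,480,340,5,"t3.png")
```

```text
(no output)
```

View pics/wrist3.png

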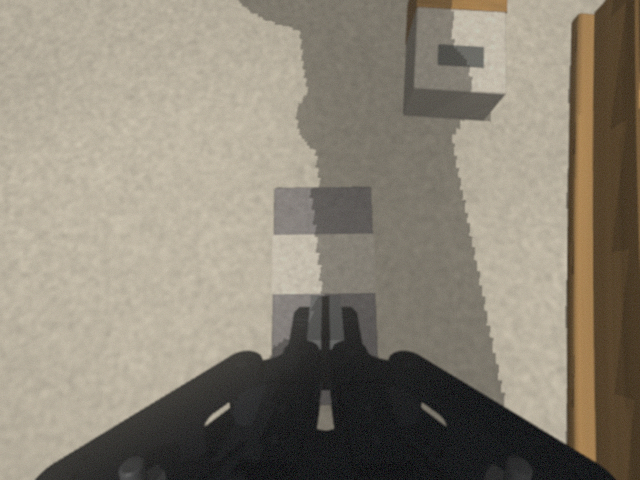

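View pics/t3.png

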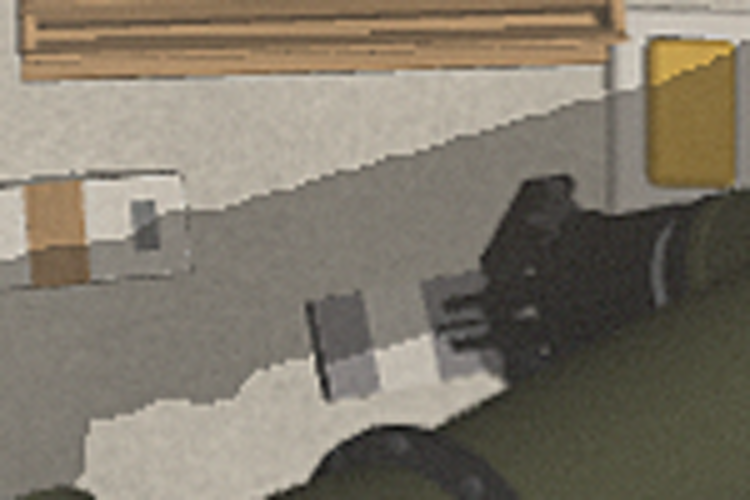

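Run:
```python
from h import *
s=st();p=np.array(s["position"]);z=np.array(s["tool_rot"])[:,2]
for n in("top","wrist","scene"):
    c=r.capture(n)
    print(n,proj(c,[p,p-.019*z,[.4078,-.263,.028]]).round(0).tolist(), proj(c,box(.4078,-.263,.014,9.2-90,.105,.05,.028)[1::2]).round(0).tolist())
    if n=="scene": crop(c,200,80,360,200,5,"s4.png")
```

```text
t 4.32 pos [ 0.4068 -0.2612  0.0103] rot [[0.987, 0.139, -0.082], [0.161, -0.857, 0.49], [-0.002, -0.497, -0.868]] F [ 0.9 -1.   8.1] gap 0.0002 q [  6.8  37.1  47.5 100.9 -38.9  85.6  78.5]
top [[412.0, 306.0], [417.0, 305.0], [414.0, 305.0]] [[396.0, 319.0], [392.0, 299.0], [437.0, 312.0], [433.0, 292.0]]
wrist [[325.0, 289.0], [324.0, 306.0], [326.0, 291.0]] [[278.0, 188.0], [374.0, 188.0], [271.0, 406.0], [380.0, 407.0]]
scene [[276.0, 176.0], [272.0, 170.0], [275.0, 171.0]] [[296.0, 170.0], [287.0, 179.0], [263.0, 163.0], [253.0, 171.0]]
```

View pics/s4.png

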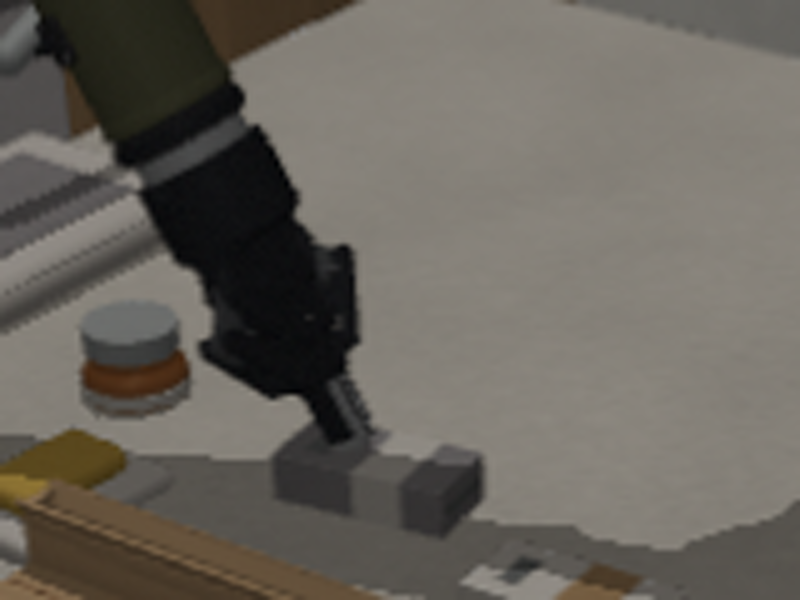

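send_rows(
  plan="0 0 -3 0 0 0;0 0 -6 0 0 0;0 0 -10 0 0 0;0 0 -14 0 0 0;0 0 -14 0 0 0;0 0 -14 0 0 0",
)

```text
time_s: 4.97
position: [0.4178, -0.3317, 0.1319]
tool_rot: [[0.987, 0.138, -0.081], [0.16, -0.859, 0.486], [-0.003, -0.493, -0.87]]
ft_force: [-0.4, 0.7, -0.5]
finger_gap: -0.0002
```

Run:
```python
from h import *
s=st();p=np.array(s["position"]);R=np.array(s["tool_rot"])
c=r.capture("wrist"); crop(c,225,240,425,390,4,"w5.png")
Rc=np.array(c["R"]); print("cam pos in tool",R.T@(-Rc.T@np.array(c["t"])-p))
for g in (0,.036):
  for b in (0,.01,.019,.03):
    for y in(-.011,.011): print(g,b,y,proj(c,[p+R@np.array([g,y,-b])]).round(0).tolist())
```

```text
t 4.97 pos [ 0.4178 -0.3317  0.1319] rot [[0.987, 0.138, -0.081], [0.16, -0.859, 0.486], [-0.003, -0.493, -0.87]] F [-0.4  0.7 -0.5] gap -0.0002 q [ 11.7  35.3  50.3  87.3 -35.2  99.4  76. ]
cam pos in tool [ 1.53540897e-04 -8.41494739e-02 -1.68323940e-01]
0 0 -0.011 [[325.0, 270.0]]
0 0 0.011 [[324.0, 307.0]]
0 0.01 -0.011 [[325.0, 278.0]]
0 0.01 0.011 [[324.0, 316.0]]
0 0.019 -0.011 [[324.0, 286.0]]
0 0.019 0.011 [[324.0, 326.0]]
0 0.03 -0.011 [[324.0, 297.0]]
0 0.03 0.011 [[324.0, 339.0]]
0.036 0 -0.011 [[393.0, 270.0]]
0.036 0 0.011 [[390.0, 307.0]]
0.036 0.01 -0.011 [[396.0, 278.0]]
0.036 0.01 0.011 [[393.0, 316.0]]
0.036 0.019 -0.011 [[400.0, 286.0]]
0.036 0.019 0.011 [[397.0, 326.0]]
0.036 0.03 -0.011 [[405.0, 297.0]]
0.036 0.03 0.011 [[401.0, 339.0]]
```

View pics/w5.png

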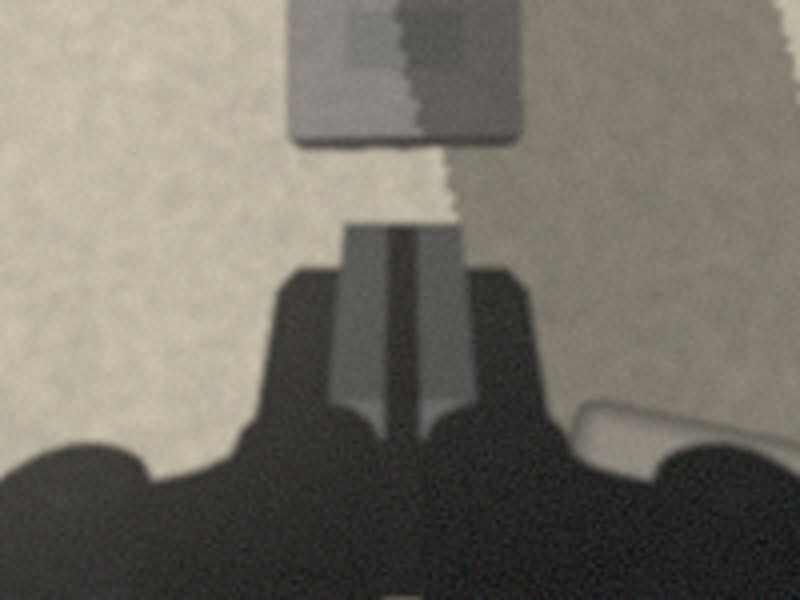

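Run:
```python
from h import *
s=st()
delta([.47,-.18,.06],Rt(9.2,0))
```

```text
t 5.02 pos [ 0.4175 -0.3298  0.1303] rot [[0.987, 0.138, -0.083], [0.161, -0.857, 0.489], [-0.004, -0.496, -0.868]] F [ 0.2 -0.1 -0.2] gap -0.0001 q [ 11.6  35.4  50.2  87.4 -35.3  99.4  76. ]
delta cm [ 7.62 -8.64 12.99] rv [-0.519  0.004 -0.   ] | |cm 17.4 deg 29.7
```

send_rows(
  plan="7.6 -8.6 10 -0.52 0 0;7.6 -8.6 10 -0.52 0 0;7.6 -8.6 10 -0.52 0 0;7.6 -8.6 10 -0.52 0 0;7.6 -8.6 10 -0.52 0 0;7.6 -8.6 13 -0.52 0 0;7.6 -8.6 13 -0.52 0 0;7.6 -8.6 13 -0.52 0 0",
)

```text
time_s: 5.68
position: [0.4674, -0.174, 0.0567]
tool_rot: [[0.985, 0.169, -0.011], [0.169, -0.986, 0.002], [-0.01, -0.004, -1.0]]
ft_force: [0.1, -0.5, -0.4]
finger_gap: 0.0001
```

Run:
```python
from h import *
s=st();c=r.capture("scene"); crop(c,200,80,360,200,5,"s6.png"); p=np.array(s["position"]); print(proj(c,[p,p+[0,0,.028],[p[0],p[1],0]]))
c=r.capture("wrist");cv2.imwrite("pics/w6.png",c["img"])
```

```text
t 5.68 pos [ 0.4674 -0.174   0.0567] rot [[0.985, 0.169, -0.011], [0.169, -0.986, 0.002], [-0.01, -0.004, -1.0]] F [ 0.1 -0.5 -0.4] gap 0.0001 q [-36.2  12.8  59.2 115.3 -12.6  59.3  38.8]
[[286.06659819 179.69459569]
 [285.52324834 170.04264965]
 [287.12969863 198.61973228]]
```

View pics/s6.png

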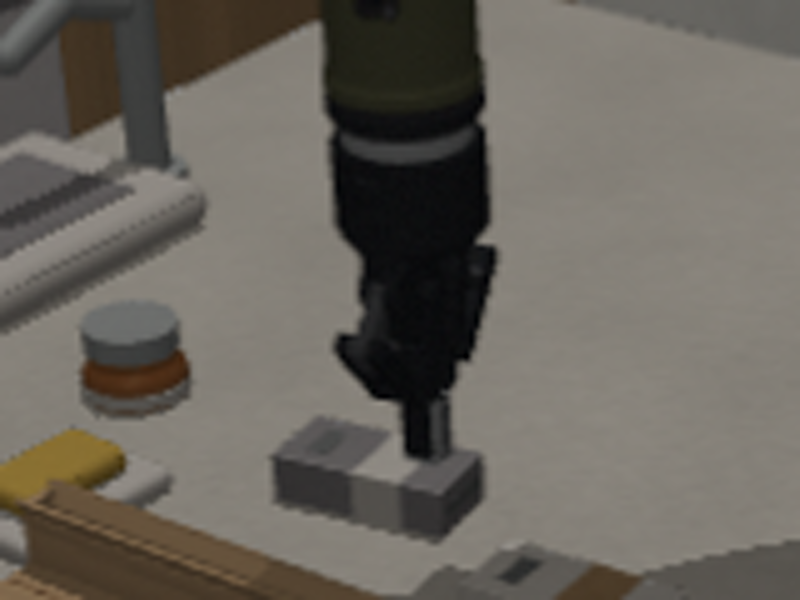

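send_rows(
  plan="0 0 2 0 0 0;0 0 4 0 0 0;0 0 5 0 0 0;0 0 6 0 0 0;0 0 6.5 0 0 0;0 0 7 0 0 0;0 0 7.3 0 0 0;0 0 7.3 0 0 0",
)

```text
time_s: 6.45
position: [0.4694, -0.1796, -0.0137]
tool_rot: [[0.987, 0.161, -0.005], [0.161, -0.987, -0.001], [-0.005, 0.0, -1.0]]
ft_force: [-0.2, 0.5, -0.3]
finger_gap: -0.0001
```

send_rows(
  plan="0 0 0.3 0 0 0;0 0 0.5 0 0 0;0 0 0.7 0 0 0;0 0 0.9 0 0 0;0 0 1.0 0 0 0;0 0 1.0 0 0 0",
)

```text
time_s: 6.95
position: [0.4692, -0.1793, -0.0238]
tool_rot: [[0.987, 0.162, -0.005], [0.162, -0.987, -0.001], [-0.005, -0.0, -1.0]]
ft_force: [0.4, 0.0, 0.6]
finger_gap: 0.0003
```

Run:
```python
from h import *
s=st();c=r.capture("scene"); crop(c,200,80,360,200,5,"s7.png"); p=np.array(s["position"]); print(proj(c,[p,p+[0,0,.028],[p[0],p[1],0]]))
```

```text
t 6.95 pos [ 0.4692 -0.1793 -0.0238] rot [[0.987, 0.162, -0.005], [0.162, -0.987, -0.001], [-0.005, -0.0, -1.0]] F [0.4 0.  0.6] gap 0.0003 q [-29.1  21.9  53.5 118.3 -22.6  50.8  46.5]
[[285.54786629 206.02887758]
 [285.01788462 196.93654794]
 [285.09870724 198.32230214]]
```

View pics/s7.png

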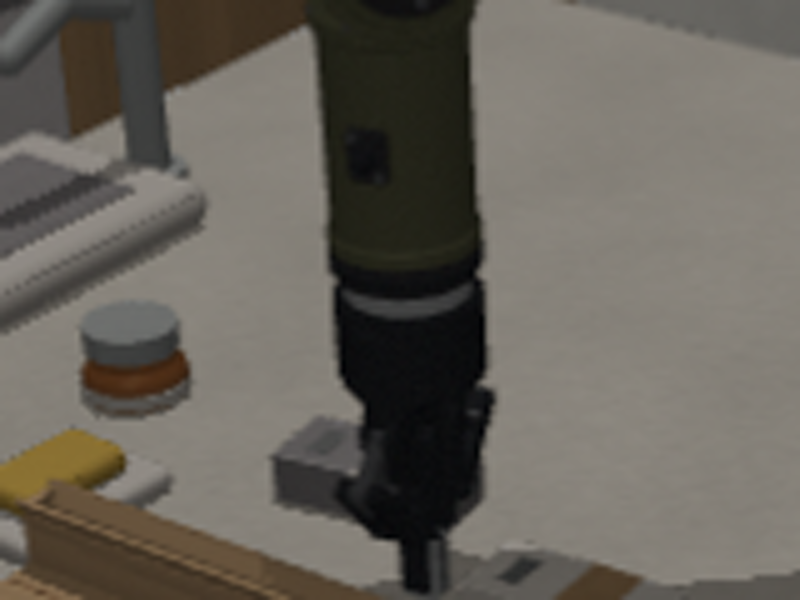

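send_rows(
  plan="0 0 0.2 0 0 0;0 0 0.4 0 0 0;0 0 0.5 0 0 0;0 0 0.5 0 0 0",
)

```text
time_s: 7.33
position: [0.4698, -0.1793, -0.0248]
tool_rot: [[0.987, 0.161, -0.006], [0.161, -0.987, 0.004], [-0.005, -0.005, -1.0]]
ft_force: [-14.2, 6.7, 43.6]
finger_gap: 0.0004
```

send_rows(
  plan="0 0 -4 0 0 0;0 0 -8 0 0 0;0 0 -12 0 0 0;0 0 -15 0 0 0;0 0 -15 0 0 0",
  fingers=-0.7,
)

```text
time_s: 7.75
position: [0.4742, -0.1809, 0.1272]
tool_rot: [[0.987, 0.161, 0.006], [0.161, -0.987, -0.0], [0.006, 0.001, -1.0]]
ft_force: [0.5, -0.2, 0.7]
finger_gap: 0.0608
```

```bash
sed -i 's/back=0.019/back=0.049/' h.py
python3 - <<'E'
from h import *
st(); pick(0.408,-0.266,9.2,tilt=-25)
c=r.capture("top"); crop(c,300,230,500,330,4,"tD.png", proj(c,box(.4078,-.263,.014,9.2-90,.105,.05,.028)))
c=r.capture("wrist");cv2.imwrite("pics/w8.png",c["img"])
E
```

```text
t 7.75 pos [ 0.4742 -0.1809  0.1272] rot [[0.987, 0.161, 0.006], [0.161, -0.987, -0.0], [0.006, 0.001, -1.0]] F [ 0.5 -0.2  0.7] gap 0.0608 q [-41.3   5.7  63.  111.   -5.6  66.2  33. ]
pre
delta cm [-7.95  8.63  7.38] rv [ 0.438 -0.005  0.003] | |cm 13.9 deg 25.1
final [ 0.40468913 -0.24555809 -0.01940908]
delta cm [-7.98  5.24 14.62] rv [ 0.438 -0.005  0.003] | |cm 17.5 deg 25.1
```

View pics/tD.png

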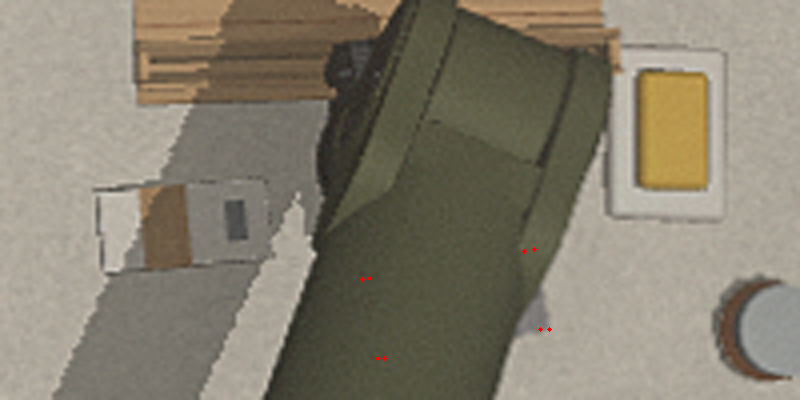

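View pics/w8.png

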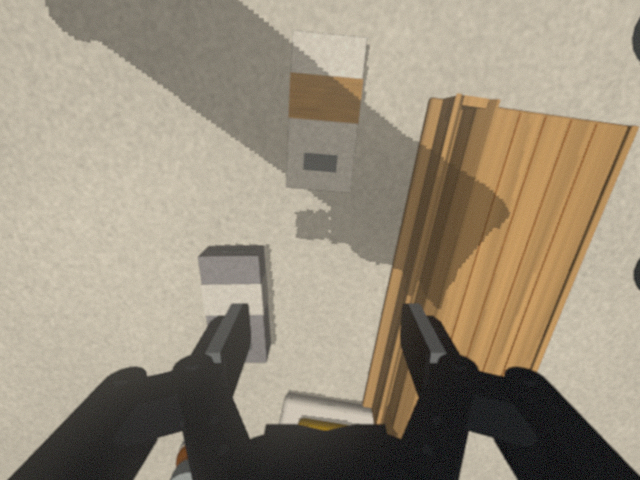

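send_rows(
  plan="-8 8.6 4 0.44 0 0;-8 8.6 4 0.44 0 0;-8 8.6 4 0.44 0 0;-8 8.6 4 0.44 0 0;-8 8.6 7.4 0.44 0 0;-8 8.6 7.4 0.44 0 0;-8 7.5 9.8 0.44 0 0;-8 6.5 12 0.44 0 0;-8 5.7 13.6 0.44 0 0;-8 5.2 14.6 0.44 0 0;-8 5.2 14.6 0.44 0 0",
)

```text
time_s: 8.77
position: [0.3967, -0.243, -0.0259]
tool_rot: [[0.987, 0.141, -0.076], [0.16, -0.893, 0.421], [-0.009, -0.428, -0.904]]
ft_force: [0.2, -0.6, 0.9]
finger_gap: 0.0726
```

Run:
```python
from h import *
st(); pick(0.408,-0.266,9.2,tilt=-25)
c=r.capture("wrist");cv2.imwrite("pics/w9.png",c["img"])
```

```text
t 8.77 pos [ 0.3967 -0.243  -0.0259] rot [[0.987, 0.141, -0.076], [0.16, -0.893, 0.421], [-0.009, -0.428, -0.904]] F [ 0.2 -0.6  0.9] gap 0.0726 q [  0.6  36.6  50.6 107.4 -40.3  78.   79.2]
pre
delta cm [ 0.68  0.02 -8.75] rv [-0.006  0.008 -0.003] | |cm 8.8 deg 0.6
final [ 0.40468913 -0.24555809 -0.01940908]
delta cm [ 0.75  0.07 -0.75] rv [-0.006  0.008 -0.003] | |cm 1.1 deg 0.6
```

View pics/w9.png

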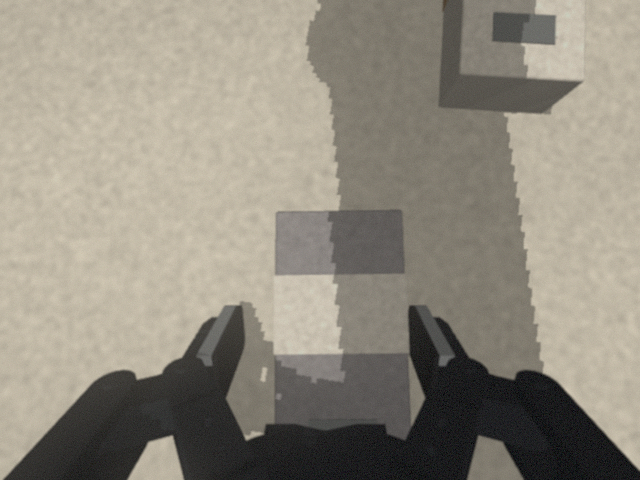

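send_rows(
  plan="0.75 0 -0.7 0 0 0;0.75 0 -0.7 0 0 0;0.75 0 -0.7 0 0 0;0.75 0 -0.7 0 0 0",
)

```text
time_s: 9.15
position: [0.407, -0.2454, -0.0178]
tool_rot: [[0.987, 0.145, -0.073], [0.162, -0.893, 0.419], [-0.004, -0.426, -0.905]]
ft_force: [-0.4, 0.5, 0.7]
finger_gap: 0.0727
```

send_rows(
  plan="0 0 0 0 0 0;0 0 0 0 0 0;0 0 0 0 0 0;0 0 0 0 0 0;0 0 0 0 0 0;0 0 0 0 0 0",
  fingers=1,
  newtons=50,
)

```text
time_s: 9.65
position: [0.4066, -0.2458, -0.0177]
tool_rot: [[0.987, 0.144, -0.073], [0.161, -0.893, 0.419], [-0.005, -0.426, -0.905]]
ft_force: [-1.5, -2.1, 4.1]
finger_gap: 0.0491
```

```bash
cat >> h.py <<'E'
import json
TO=np.array([.6087,-.2135,0]); TY=1.3
def tray(x,y,z):
    a=np.radians(TY); return TO+np.array([np.cos(a)*x-np.sin(a)*y,np.sin(a)*x+np.cos(a)*y,z])
def fr(l,w): return np.c_[l,w,np.cross(l,w)]
def az(d): return np.array([np.cos(np.radians(d)),np.sin(np.radians(d)),0])
def held(x,y,H,yaw):
    """call while gripped, flat; store carton pose in tool frame (lateral centred on jaws)"""
    s=r.sense();R=np.array(s["tool_rot"]);p=np.array(s["position"])
    T=R.T@fr(az(yaw+90),az(yaw)); d=R.T@(np.array([x,y,H/2])-p); d[0]=0
    json.dump([T.tolist(),d.tolist()],open("held.json","w")); print("held",d.round(4))
def place(ty,L,up=0.0,tx=.02,yaw=None):
    T,d=map(np.array,json.load(open("held.json"))); yaw=TY if yaw is None else yaw
    C=fr(np.array([0,0,-1.]),az(yaw)); R=C@T.T; c=tray(tx,ty,.008+L/2+up); p=c-R@d
    print("place tcp",p.round(4),"z",R[:,2].round(3)); return p,R
E
python3 - <<'E'
from h import *
held(.4078,-.263,.028,9.3)
delta([.42,-.25,.14],Rt(9.3,-10)); 
p,R=place(-.10,.105,.08); delta(p,R)
p,R=place(-.10,.105,.002); delta(p,R)
E
```

```text
held [ 0.      0.0021 -0.036 ]
delta cm [  1.18  -6.14 -14.54] rv [-0.265  0.005 -0.002] | |cm 15.8 deg 15.2
place tcp [ 0.6315 -0.3447  0.1233] z [ 0.016 -0.905 -0.426]
delta cm [ 20.53   6.08 -18.54] rv [-1.567 -0.049  0.153] | |cm 28.3 deg 90.3
place tcp [ 0.6315 -0.3447  0.0453] z [ 0.016 -0.905 -0.426]
delta cm [ 20.57   9.39 -11.48] rv [-1.567 -0.049  0.153] | |cm 25.4 deg 90.3
```

send_rows(
  plan="0.5 -3 -7 0 0 0;1.2 -6 -14.5 -0.27 0 0;1.2 -6 -14.5 -0.27 0 0;1.2 -6 -14.5 -0.27 0 0;20.5 5 -19.5 -1.567 -0.05 0.15;20.5 5 -19.5 -1.567 -0.05 0.15;20.5 5 -19.5 -1.567 -0.05 0.15;20.5 5 -19.5 -1.567 -0.05 0.15;20.5 5 -19.5 -1.567 -0.05 0.15;20.5 5 -19.5 -1.567 -0.05 0.15;20.5 5 -19.5 -1.567 -0.05 0.15;20.5 5 -19.5 -1.567 -0.05 0.15;20.5 5 -19.5 -1.567 -0.05 0.15;20.5 5 -19.5 -1.567 -0.05 0.15;20.5 5 -19.5 -1.567 -0.05 0.15;20.5 5 -19.5 -1.567 -0.05 0.15;20.5 5 -19.5 -1.567 -0.05 0.15;20.5 5 -19.5 -1.567 -0.05 0.15",
)

```text
time_s: 11.15
position: [0.63, -0.3397, 0.1372]
tool_rot: [[1.0, 0.008, 0.016], [0.018, -0.427, -0.904], [-0.001, 0.904, -0.427]]
ft_force: [-0.6, -0.3, -1.0]
finger_gap: 0.049
```

Run:
```python
from h import *
st(); p,R=place(-.10,.105,.08); delta(p,R);p,R=place(-.10,.105,.002); delta(p,R)
for n in("top","wrist","scene"):
    c=r.capture(n);cv2.imwrite(f"pics/{n}10.png",c["img"])
```

```text
t 11.15 pos [ 0.63   -0.3397  0.1372] rot [[1.0, 0.008, 0.016], [0.018, -0.427, -0.904], [-0.001, 0.904, -0.427]] F [-0.6 -0.3 -1. ] gap 0.049 q [-52.4  57.9  69.9 102.7  16.7  46.1  -9.2]
place tcp [ 0.6315 -0.3447  0.1233] z [ 0.016 -0.905 -0.426]
delta cm [ 0.15 -1.04  1.04] rv [-0.002 -0.     0.001] | |cm 1.5 deg 0.1
place tcp [ 0.6315 -0.3447  0.0453] z [ 0.016 -0.905 -0.426]
delta cm [ 0.15 -8.09  4.37] rv [-0.002 -0.     0.001] | |cm 9.2 deg 0.1
```

View pics/scene10.png

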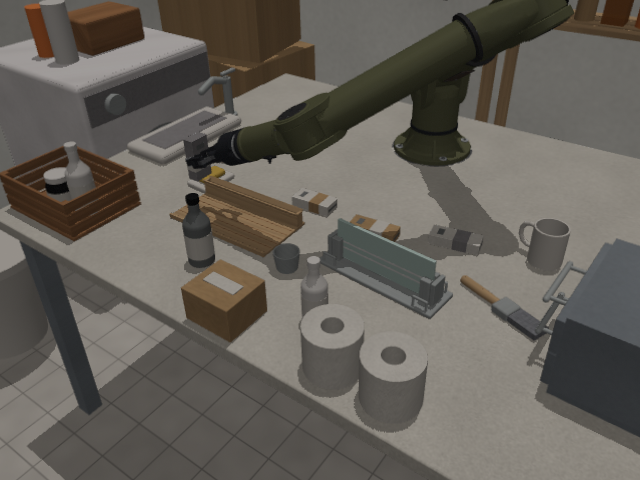

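View pics/wrist10.png

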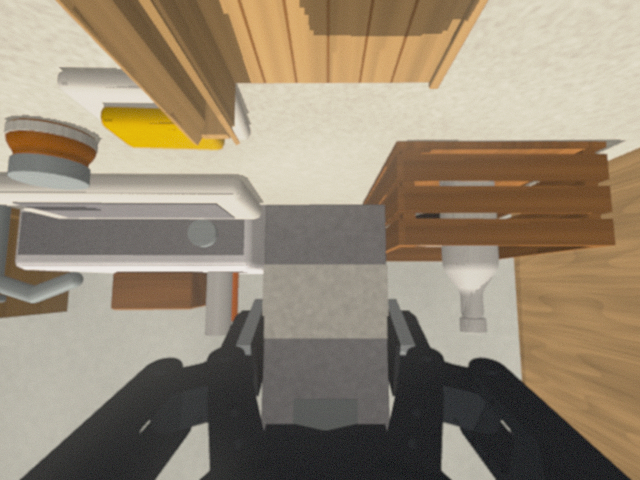

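send_rows(
  plan="0.15 -2 1 0 0 0;0.15 -4 2.1 0 0 0;0.15 -6 3.3 0 0 0;0.15 -7 3.85 0 0 0;0.15 -7.6 4.1 0 0 0;0.15 -7.8 4.2 0 0 0;0.15 -7.8 4.2 0 0 0",
)

```text
time_s: 11.88
position: [0.6322, -0.3437, 0.0486]
tool_rot: [[1.0, 0.009, 0.018], [0.02, -0.426, -0.904], [-0.001, 0.905, -0.426]]
ft_force: [-0.4, -0.5, -2.1]
finger_gap: 0.0492
```

Run:
```python
from h import *
st(); p,R=place(-.10,.105,.002); delta(p,R)
for n in("top","scene"):
    c=r.capture(n); P=box(*tray(.02,-.10,.008+.0525+.005),TY,.05,.028,.105)
    if n=="top": crop(c,380,150,500,250,6,"t11.png",proj(c,P))
    else: crop(c,150,120,310,240,5,"s11.png",proj(c,P))
```

```text
t 11.88 pos [ 0.6322 -0.3437  0.0486] rot [[1.0, 0.009, 0.018], [0.02, -0.426, -0.904], [-0.001, 0.905, -0.426]] F [-0.4 -0.5 -2.1] gap 0.0492 q [-49.5  65.3  64.7 102.5  14.1  41.8 -14.6]
place tcp [ 0.6315 -0.3447  0.0453] z [ 0.016 -0.905 -0.426]
delta cm [-0.07 -0.26  0.23] rv [-0.001 -0.001  0.002] | |cm 0.3 deg 0.1
```

View pics/s11.png

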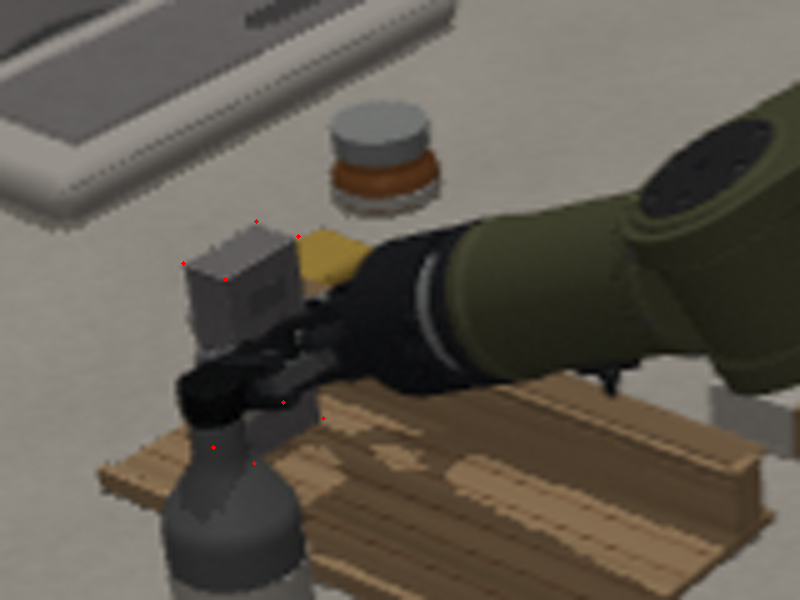

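View pics/t11.png

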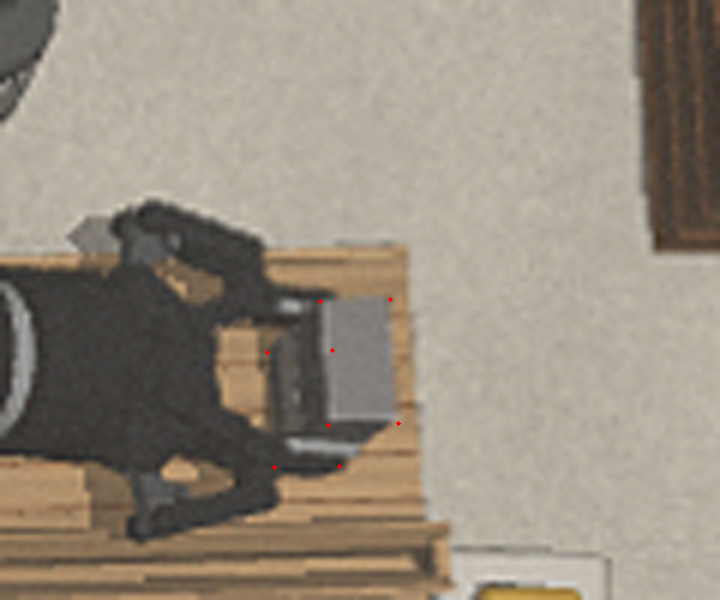

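send_rows(
  plan="0 -0.1 0.05 0 0 0;0 -0.2 0.09 0 0 0;0 -0.3 0.14 0 0 0;0 -0.3 0.14 0 0 0",
)

```text
time_s: 12.32
position: [0.632, -0.3432, 0.0444]
tool_rot: [[1.0, 0.01, 0.018], [0.02, -0.426, -0.904], [-0.001, 0.904, -0.427]]
ft_force: [-0.5, 0.0, -1.9]
finger_gap: 0.0488
```

send_rows(
  plan="0 -0.1 0.05 0 0 0;0 -0.18 0.08 0 0 0;0 -0.18 0.08 0 0 0",
)

```text
time_s: 12.57
position: [0.6321, -0.3436, 0.0443]
tool_rot: [[1.0, 0.01, 0.017], [0.019, -0.424, -0.905], [-0.001, 0.906, -0.424]]
ft_force: [-2.4, 4.2, 6.2]
finger_gap: 0.0491
```

send_rows(
  plan="0 0.05 0 0 0 0;0 0.05 0 0 0 0;0 0.05 0 0 0 0;0 0.05 0 0 0 0",
  fingers=-0.5,
)

```text
time_s: 12.9
position: [0.6318, -0.3436, 0.0428]
tool_rot: [[1.0, 0.01, 0.017], [0.02, -0.426, -0.904], [-0.002, 0.905, -0.426]]
ft_force: [-0.1, 0.2, 0.7]
finger_gap: 0.0641
```

Run:
```python
from h import *
s=st(); R=np.array(s["tool_rot"]); p=np.array(s["position"])
q=p-R[:,2]*.09; delta(q,R); delta([q[0],q[1]+.03,.25],Rt(3,20)); delta([.47,-.10,.20],Rt(4,-25))
for n in("top","scene"):
    c=r.capture(n)
    if n=="top": crop(c,380,150,500,250,6,"t12.png")
    else: crop(c,150,120,310,240,5,"s12.png")
```

```text
t 12.9 pos [ 0.6318 -0.3436  0.0428] rot [[1.0, 0.01, 0.017], [0.02, -0.426, -0.904], [-0.002, 0.905, -0.426]] F [-0.1  0.2  0.7] gap 0.0641 q [-49.4  65.8  64.3 102.5  13.9  41.5 -14.9]
delta cm [ 0.  0. -9.] rv [0. 0. 0.] | |cm 9.0 deg 0.0
delta cm [  0.03  14.   -18.91] rv [ 0.781  0.024 -0.023] | |cm 23.5 deg 44.8
delta cm [-15.72   3.67 -29.02] rv [ 1.566  0.021 -0.051] | |cm 33.2 deg 89.8
```

View pics/t12.png

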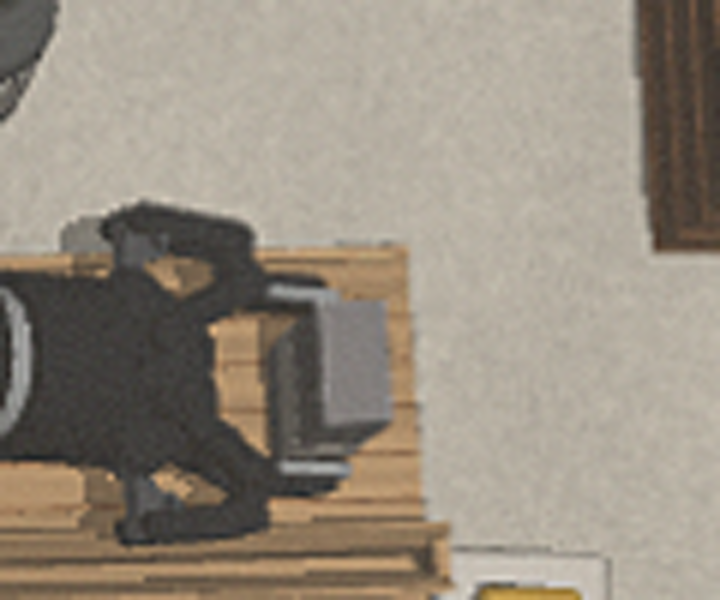

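send_rows(
  plan="0 0 -2 0 0 0;0 0 -5 0 0 0;0 0 -9 0 0 0;0 1 -11 0 0 0;0 14 -19 0.78 0 0;0 14 -19 0.78 0 0;0 14 -19 0.78 0 0;0 14 -19 0.78 0 0;0 14 -19 0.78 0 0;-15.7 4 -32 1.57 0 -0.05;-15.7 4 -32 1.57 0 -0.05;-15.7 4 -32 1.57 0 -0.05;-15.7 4 -32 1.57 0 -0.05;-15.7 4 -32 1.57 0 -0.05;-15.7 4 -32 1.57 0 -0.05;-15.7 4 -32 1.57 0 -0.05;-15.7 4 -32 1.57 0 -0.05;-15.7 4 -32 1.57 0 -0.05",
  fingers=-0.7,
)

```text
time_s: 14.5
position: [0.4682, -0.0814, 0.2118]
tool_rot: [[0.999, 0.033, -0.041], [0.048, -0.905, 0.423], [-0.023, -0.425, -0.905]]
ft_force: [-1.4, -1.5, -0.7]
finger_gap: 0.0723
```

Run:
```python
from h import *
s=st()
pick(.458,-.096,4,tilt=-25)
for n in("top","scene"):
    c=r.capture(n); B=box(.4581,-.0931,.014,4-90,.105,.05,.028)
    if n=="top": crop(c,260,170,460,330,4,"t13.png",proj(c,B))
    else: cv2.imwrite("pics/s13.png",c["img"])
```

```text
t 14.5 pos [ 0.4682 -0.0814  0.2118] rot [[0.999, 0.033, -0.041], [0.048, -0.905, 0.423], [-0.023, -0.425, -0.905]] F [-1.4 -1.5 -0.7] gap 0.0723 q [-37.4  12.3  69.6 102.8 -30.8  90.2  40.4]
pre
delta cm [-0.69  9.21 13.23] rv [-0.003  0.012 -0.03 ] | |cm 16.1 deg 1.8
final [ 0.45655546 -0.07534215 -0.01940908]
delta cm [-0.6   9.23 21.23] rv [-0.003  0.012 -0.03 ] | |cm 23.2 deg 1.8
```

View pics/t13.png

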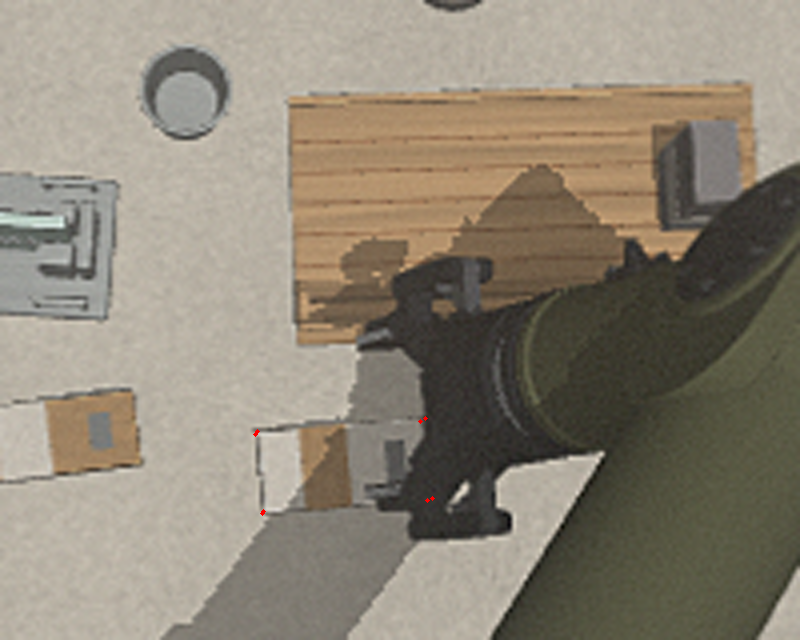

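View pics/s13.png

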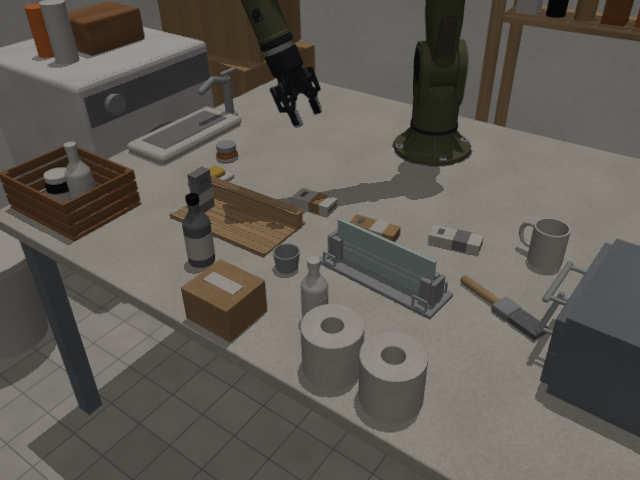

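send_rows(
  plan="-0.7 9.2 6 0 0.01 -0.03;-0.7 9.2 10 0 0.01 -0.03;-0.6 9.2 13.2 0 0.01 -0.03;-0.6 9.2 15.2 0 0.01 -0.03;-0.6 9.2 17.2 0 0.01 -0.03;-0.6 9.2 18.5 0 0.01 -0.03;-0.6 9.2 18.5 0 0.01 -0.03;-0.6 9.2 18.5 0 0.01 -0.03",
)

```text
time_s: 15.27
position: [0.4617, -0.078, 0.011]
tool_rot: [[0.996, 0.083, -0.032], [0.089, -0.901, 0.425], [0.007, -0.426, -0.905]]
ft_force: [-1.0, 0.2, 0.7]
finger_gap: 0.0726
```

Run:
```python
from h import *
s=st()
pick(.458,-.096,4,tilt=-25)
c=r.capture("wrist"); cv2.imwrite("pics/w14.png",c["img"])
```

```text
t 15.27 pos [ 0.4617 -0.078   0.011 ] rot [[0.996, 0.083, -0.032], [0.089, -0.901, 0.425], [0.007, -0.426, -0.905]] F [-1.   0.2  0.7] gap 0.0726 q [-25.1  28.9  58.7 114.6 -45.9  75.   61.5]
pre
delta cm [-0.52  0.98 -5.12] rv [-0.004  0.002  0.02 ] | |cm 5.2 deg 1.2
final [ 0.45655546 -0.07534215 -0.01940908]
delta cm [-0.51  1.01  2.88] rv [-0.004  0.002  0.02 ] | |cm 3.1 deg 1.2
```

View pics/w14.png

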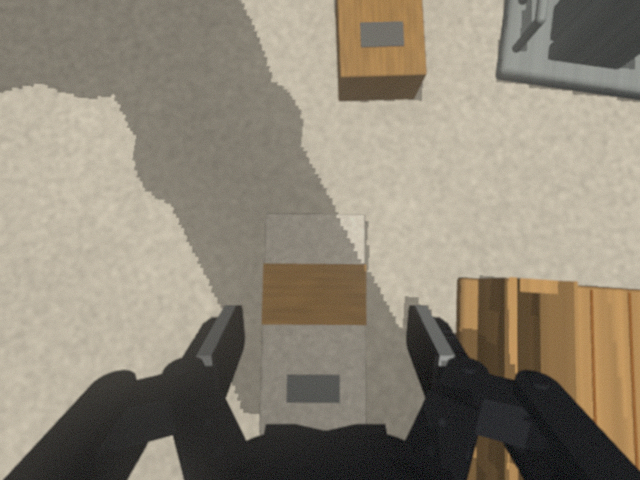

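send_rows(
  plan="-0.5 1 1.2 0 0 0.02;-0.5 1 2 0 0 0.02;-0.5 1 2.8 0 0 0.02;-0.5 1 2.8 0 0 0.02;-0.5 1 2.8 0 0 0.02;-0.5 1 2.8 0 0 0.02",
)

```text
time_s: 15.82
position: [0.4561, -0.0769, -0.0196]
tool_rot: [[0.998, 0.06, -0.031], [0.068, -0.903, 0.425], [-0.002, -0.426, -0.905]]
ft_force: [0.6, 0.4, 0.3]
finger_gap: 0.073
```

send_rows(
  plan="0 0 0 0 0 0;0 0 0 0 0 0;0 0 0 0 0 0;0 0 0 0 0 0;0 0 0 0 0 0;0 0 0 0 0 0",
  fingers=1,
  newtons=50,
)

```text
time_s: 16.32
position: [0.4562, -0.0774, -0.0196]
tool_rot: [[0.998, 0.059, -0.03], [0.067, -0.903, 0.425], [-0.002, -0.426, -0.905]]
ft_force: [0.2, -1.9, 5.4]
finger_gap: 0.0493
```

Run:
```python
from h import *
s=st()
R=np.array(s["tool_rot"]); jaw=np.degrees(np.arctan2(R[1,0],R[0,0])); print(jaw)
held(.4581,-.0931,.028,jaw)
delta([.46,-.08,.14],Rt(4,-10)); 
p,R=place(-.035,.105,.08); delta(p,R)
```

```text
t 16.32 pos [ 0.4562 -0.0774 -0.0196] rot [[0.998, 0.059, -0.03], [0.067, -0.903, 0.425], [-0.002, -0.426, -0.905]] F [ 0.2 -1.9  5.4] gap 0.0493 q [-23.5  31.6  56.8 116.1 -48.7  72.8  63.2]
3.818041677167826
held [ 0.      0.     -0.0371]
delta cm [  0.33  -6.54 -14.56] rv [-0.266  0.001 -0.004] | |cm 16.0 deg 15.2
place tcp [ 0.6302 -0.2816  0.1247] z [ 0.019 -0.904 -0.426]
delta cm [ 15.97  13.32 -22.26] rv [-1.57  -0.015  0.049] | |cm 30.5 deg 90.0
```

send_rows(
  plan="0.2 -3 -7 0 0 0;0.3 -6.5 -14.5 -0.27 0 0;0.3 -6.5 -14.5 -0.27 0 0;0.3 -6.5 -14.5 -0.27 0 0;16 12.3 -22.7 -1.57 -0.015 0.05;16 12.3 -22.7 -1.57 -0.015 0.05;16 12.3 -22.7 -1.57 -0.015 0.05;16 12.3 -22.7 -1.57 -0.015 0.05;16 12.3 -22.7 -1.57 -0.015 0.05;16 12.3 -22.7 -1.57 -0.015 0.05;16 12.3 -22.7 -1.57 -0.015 0.05;16 12.3 -22.7 -1.57 -0.015 0.05;16 12.3 -22.7 -1.57 -0.015 0.05;16 12.3 -22.7 -1.57 -0.015 0.05;16 12.3 -22.7 -1.57 -0.015 0.05;16 12.3 -22.7 -1.57 -0.015 0.05;16 12.3 -22.7 -1.57 -0.015 0.05;16 12.3 -22.7 -1.57 -0.015 0.05;16 12.3 -22.7 -1.57 -0.015 0.05",
)

```text
time_s: 17.9
position: [0.6292, -0.2755, 0.1342]
tool_rot: [[1.0, 0.005, 0.016], [0.017, -0.429, -0.903], [0.003, 0.903, -0.429]]
ft_force: [-0.2, -1.5, -0.1]
finger_gap: 0.0491
```

Run:
```python
from h import *
st(); p,R=place(-.035,.105,.004); delta(p,R)
c=r.capture("scene");cv2.imwrite(f"pics/s15.png",c["img"])
```

```text
t 17.9 pos [ 0.6292 -0.2755  0.1342] rot [[1.0, 0.005, 0.016], [0.017, -0.429, -0.903], [0.003, 0.903, -0.429]] F [-0.2 -1.5 -0.1] gap 0.0491 q [-58.   58.4  69.8 102.2  14.9  51.3 -10.8]
place tcp [ 0.6302 -0.2816  0.0487] z [ 0.019 -0.904 -0.426]
delta cm [ 0.07 -7.46  4.22] rv [-0.003  0.002 -0.004] | |cm 8.6 deg 0.3
```

View pics/s15.png

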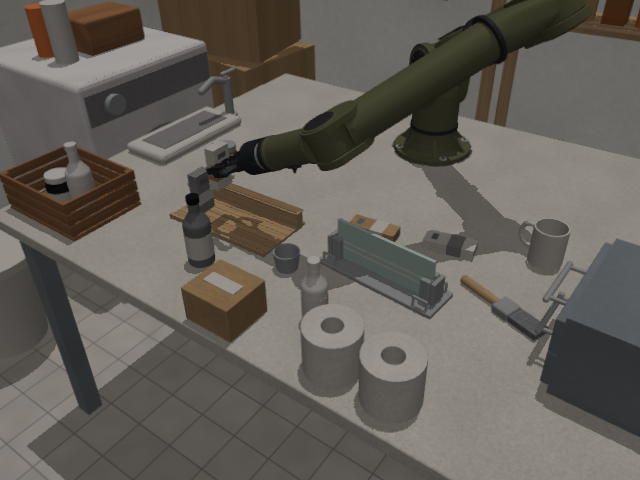

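send_rows(
  plan="0.1 -2 1.1 0 0 0;0.1 -4 2.2 0 0 0;0.1 -5.8 3.2 0 0 0;0.1 -6.8 3.8 0 0 0;0.1 -7.2 4.1 0 0 0;0.1 -7.4 4.2 0 0 0;0.1 -7.4 4.2 0 0 0;0.1 -7.4 4.2 0 0 0",
)

```text
time_s: 18.62
position: [0.6313, -0.2803, 0.0486]
tool_rot: [[1.0, 0.008, 0.018], [0.02, -0.427, -0.904], [0.001, 0.904, -0.427]]
ft_force: [-0.5, 0.9, -0.3]
finger_gap: 0.0492
```

Run:
```python
from h import *
st(); p,R=place(-.035,.105,0); delta(p,R)
c=r.capture("top");crop(c,300,150,500,290,4,"t16.png",proj(c,box(*tray(.02,-.035,.008+.0525+.004),TY,.05,.028,.105)))
```

```text
t 18.62 pos [ 0.6313 -0.2803  0.0486] rot [[1.0, 0.008, 0.018], [0.02, -0.427, -0.904], [0.001, 0.904, -0.427]] F [-0.5  0.9 -0.3] gap 0.0492 q [-55.1  65.3  64.5 102.2  12.2  47.  -15.7]
place tcp [ 0.6302 -0.2816  0.0447] z [ 0.019 -0.904 -0.426]
delta cm [-0.11 -0.3   0.29] rv [-0.001  0.    -0.001] | |cm 0.4 deg 0.1
```

View pics/t16.png

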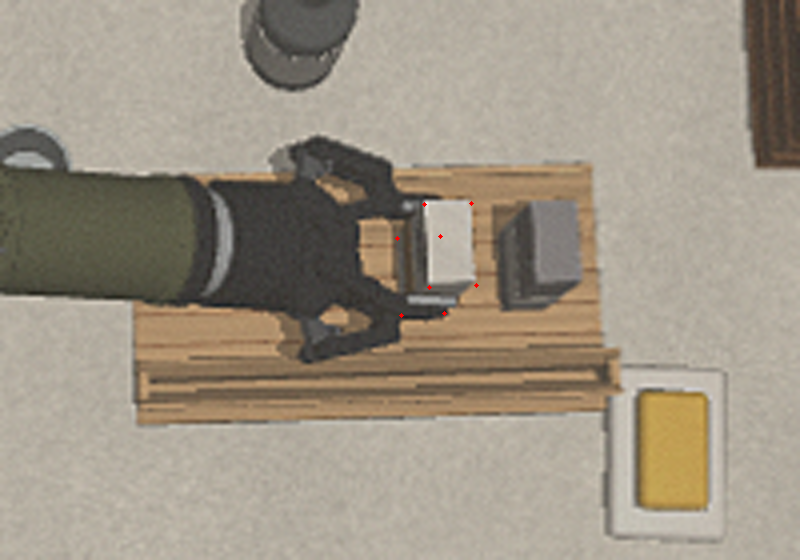

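Good; lower to contact.

send_rows(
  plan="0 -0.1 0.05 0 0 0;0 -0.2 0.1 0 0 0;0 -0.3 0.15 0 0 0;0 -0.38 0.18 0 0 0;0 -0.38 0.18 0 0 0",
)

```text
time_s: 19.08
position: [0.6311, -0.2801, 0.0451]
tool_rot: [[1.0, 0.009, 0.018], [0.02, -0.424, -0.905], [-0.001, 0.905, -0.424]]
ft_force: [-1.7, 5.2, 5.9]
finger_gap: 0.0493
```

send_rows(
  plan="0 0.05 0 0 0 0;0 0.05 0 0 0 0;0 0.05 0 0 0 0;0 0.05 0 0 0 0",
  fingers=-0.5,
)

```text
time_s: 19.42
position: [0.6306, -0.2803, 0.0432]
tool_rot: [[1.0, 0.01, 0.018], [0.02, -0.427, -0.904], [-0.001, 0.904, -0.427]]
ft_force: [-1.1, -0.7, -0.0]
finger_gap: 0.0641
```

Run:
```python
from h import *
s=st(); delta([.6,-.12,.26],Rt(3,20)); delta([.49,.05,.21],Rt(6,-10))
```

```text
t 19.42 pos [ 0.6306 -0.2803  0.0432] rot [[1.0, 0.01, 0.018], [0.02, -0.427, -0.904], [-0.001, 0.904, -0.427]] F [-1.1 -0.7 -0. ] gap 0.0641 q [-55.   65.7  64.2 102.2  12.1  46.8 -16. ]
delta cm [ -2.76  12.74 -23.8 ] rv [ 0.781  0.023 -0.024] | |cm 27.1 deg 44.8
delta cm [-13.41   0.85 -37.23] rv [ 1.303  0.043 -0.08 ] | |cm 39.6 deg 74.9
```

send_rows(
  plan="0 0 -2 0 0 0;0 0 -5 0 0 0;0 0 -9 0 0 0;0 1 -11 0 0 0;-2.8 12.7 -23.8 0.78 0 0;-2.8 12.7 -23.8 0.78 0 0;-2.8 12.7 -23.8 0.78 0 0;-2.8 12.7 -23.8 0.78 0 0;-2.8 12.7 -23.8 0.78 0 0;-2.8 12.7 -23.8 0.78 0 0;-13.4 1 -37.2 1.3 0.04 -0.08;-13.4 1 -37.2 1.3 0.04 -0.08;-13.4 1 -37.2 1.3 0.04 -0.08;-13.4 1 -37.2 1.3 0.04 -0.08;-13.4 1 -37.2 1.3 0.04 -0.08;-13.4 1 -37.2 1.3 0.04 -0.08;-13.4 1 -37.2 1.3 0.04 -0.08;-13.4 1 -37.2 1.3 0.04 -0.08",
  fingers=-0.7,
)

```text
time_s: 20.92
position: [0.4907, 0.0486, 0.2116]
tool_rot: [[0.995, 0.101, -0.019], [0.103, -0.98, 0.168], [-0.001, -0.17, -0.986]]
ft_force: [-0.3, -0.8, -0.4]
finger_gap: 0.0726
```

Run:
```python
from h import *
s=st()
c=r.capture("top"); crop(c,160,150,500,390,2,"t17.png",proj(c,box(.4764,.0926,.013,6-90,.115,.046,.026)));crop(c,165,235,365,335,4,"t17b.png")
```

```text
t 20.92 pos [0.4907 0.0486 0.2116] rot [[0.995, 0.101, -0.019], [0.103, -0.98, 0.168], [-0.001, -0.17, -0.986]] F [-0.3 -0.8 -0.4] gap 0.0726 q [-66.1  -4.1  63.4 105.9  -6.2  76.6   4.6]
```

View pics/t17.png

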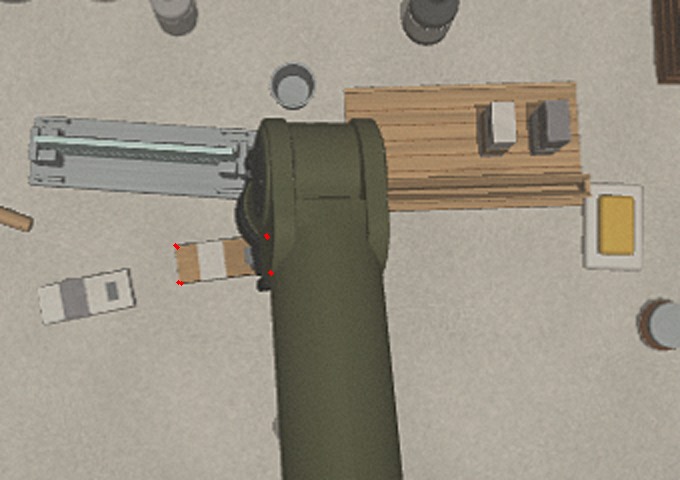

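View pics/t17b.png

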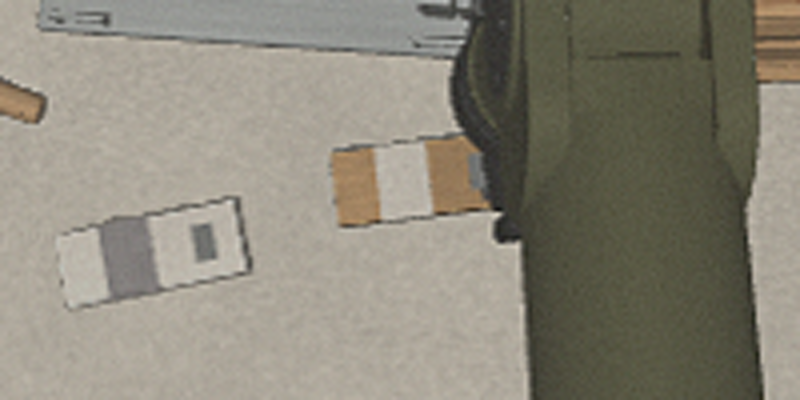

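Run:
```python
from h import *
pick(.4764,.090,6,gz=.024,tilt=-25)
```

```text
pre
delta cm [-1.01 -0.24 16.24] rv [ 0.267  0.001 -0.002] | |cm 16.3 deg 15.3
final [ 0.47423539  0.11059485 -0.02040908]
delta cm [-1.01 -2.35 23.96] rv [ 0.267  0.001 -0.002] | |cm 24.1 deg 15.3
```

send_rows(
  plan="-1 -0.2 4 0.267 0 0;-1 -0.2 8 0.267 0 0;-1 -0.2 12 0.267 0 0;-1 -0.2 16.2 0.267 0 0;-1 -0.8 18.2 0.267 0 0;-1 -1.3 20.2 0.267 0 0;-1 -1.6 21.2 0.267 0 0;-1 -1.6 21.2 0.267 0 0;-1 -1.6 21.2 0.267 0 0",
)

```text
time_s: 21.72
position: [0.4754, 0.0989, 0.0054]
tool_rot: [[0.995, 0.093, -0.046], [0.104, -0.902, 0.42], [-0.002, -0.422, -0.906]]
ft_force: [0.2, -0.4, 0.5]
finger_gap: 0.0726
```

Run:
```python
from h import *
s=st()
pick(.4764,.090,6,gz=.024,tilt=-25)
c=r.capture("wrist"); cv2.imwrite("pics/w18.png",c["img"])
```

```text
t 21.72 pos [0.4754 0.0989 0.0054] rot [[0.995, 0.093, -0.046], [0.104, -0.902, 0.42], [-0.002, -0.422, -0.906]] F [ 0.2 -0.4  0.5] gap 0.0726 q [-47.1  24.4  59.  119.5 -49.7  66.8  45.3]
pre
delta cm [ 0.    0.03 -5.16] rv [ 0.     0.001 -0.002] | |cm 5.2 deg 0.1
final [ 0.47423539  0.11059485 -0.02040908]
delta cm [0.01 0.02 2.84] rv [ 0.     0.001 -0.002] | |cm 2.8 deg 0.1
```

View pics/w18.png

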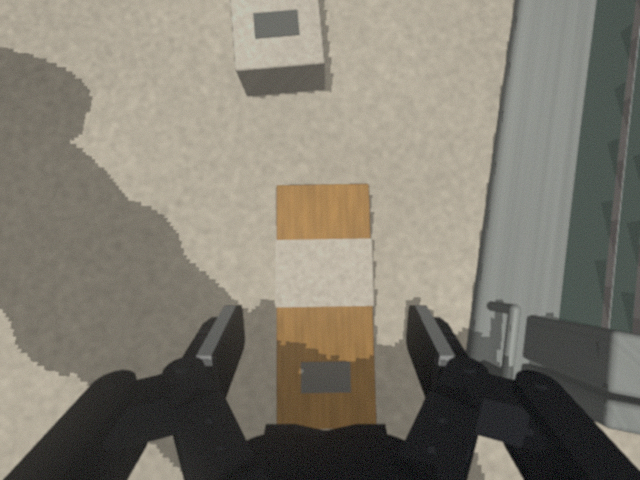

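send_rows(
  plan="0 0 1.2 0 0 0;0 0 2.2 0 0 0;0 0 2.8 0 0 0;0 0 2.8 0 0 0;0 0 2.8 0 0 0",
)

```text
time_s: 22.18
position: [0.4727, 0.1117, -0.0204]
tool_rot: [[0.995, 0.093, -0.047], [0.104, -0.901, 0.422], [-0.003, -0.424, -0.906]]
ft_force: [1.5, -1.2, -0.1]
finger_gap: 0.0728
```

send_rows(
  plan="0 0 0 0 0 0;0 0 0 0 0 0;0 0 0 0 0 0;0 0 0 0 0 0;0 0 0 0 0 0;0 0 0 0 0 0",
  fingers=1,
  newtons=50,
)

```text
time_s: 22.68
position: [0.474, 0.1111, -0.0195]
tool_rot: [[0.995, 0.092, -0.044], [0.103, -0.901, 0.422], [-0.001, -0.424, -0.906]]
ft_force: [1.2, -2.0, 5.7]
finger_gap: 0.0452
```

Run:
```python
from h import *
s=st()
R=np.array(s["tool_rot"]); jaw=np.degrees(np.arctan2(R[1,0],R[0,0])); print(jaw)
held(.4764,.0926,.026,jaw)
delta([.475,.09,.14],Rt(6,-10)); 
p,R=place(.03,.115,.08); delta(p,R)
```

```text
t 22.68 pos [ 0.474   0.1111 -0.0195] rot [[0.995, 0.092, -0.044], [0.103, -0.901, 0.422], [-0.001, -0.424, -0.906]] F [ 1.2 -2.   5.7] gap 0.0452 q [-46.3  26.7  56.5 120.5 -53.   64.8  47.2]
5.884112279672217
held [ 0.      0.0031 -0.0373]
delta cm [ -0.13  -4.86 -15.34] rv [-0.263  0.    -0.002] | |cm 16.1 deg 15.1
place tcp [ 0.6287 -0.2156  0.1269] z [ 0.02  -0.905 -0.424]
delta cm [ 12.03  24.65 -27.72] rv [-1.57  -0.03   0.085] | |cm 39.0 deg 90.1
```

send_rows(
  plan="0 -2.5 -7 0 0 0;-0.1 -4.9 -15.3 -0.26 0 0;-0.1 -4.9 -15.3 -0.26 0 0;-0.1 -4.9 -15.3 -0.26 0 0;-0.1 -4.9 -17.3 -0.7 0 0;-0.1 -4.9 -17.3 -0.7 0 0;-0.1 -4.9 -17.3 -0.7 0 0;12 23.8 -29.5 -1.57 -0.03 0.085;12 23.8 -29.5 -1.57 -0.03 0.085;12 23.8 -29.5 -1.57 -0.03 0.085;12 23.8 -29.5 -1.57 -0.03 0.085;12 23.8 -29.5 -1.57 -0.03 0.085;12 23.8 -29.5 -1.57 -0.03 0.085;12 23.8 -29.5 -1.57 -0.03 0.085;12 23.8 -29.5 -1.57 -0.03 0.085;12 23.8 -29.5 -1.57 -0.03 0.085;12 23.8 -29.5 -1.57 -0.03 0.085;12 23.8 -29.5 -1.57 -0.03 0.085;12 23.8 -29.5 -1.57 -0.03 0.085;12 23.8 -29.5 -1.57 -0.03 0.085",
)

```text
time_s: 24.35
position: [0.6288, -0.2137, 0.1471]
tool_rot: [[1.0, 0.008, 0.022], [0.023, -0.428, -0.903], [0.002, 0.904, -0.428]]
ft_force: [-0.4, 0.4, -1.3]
finger_gap: 0.0452
```

Run:
```python
from h import *
st(); p,R=place(.03,.115,.004); delta(p,R)
c=r.capture("scene");cv2.imwrite(f"pics/s19.png",c["img"])
```

```text
t 24.35 pos [ 0.6288 -0.2137  0.1471] rot [[1.0, 0.008, 0.022], [0.023, -0.428, -0.903], [0.002, 0.904, -0.428]] F [-0.4  0.4 -1.3] gap 0.0452 q [-60.2  51.7  63.7 100.8  23.   59.1 -18. ]
place tcp [ 0.6287 -0.2156  0.0509] z [ 0.02  -0.905 -0.424]
delta cm [-0.03 -8.61  4.29] rv [-0.005 -0.002 -0.001] | |cm 9.6 deg 0.3
```

View pics/s19.png

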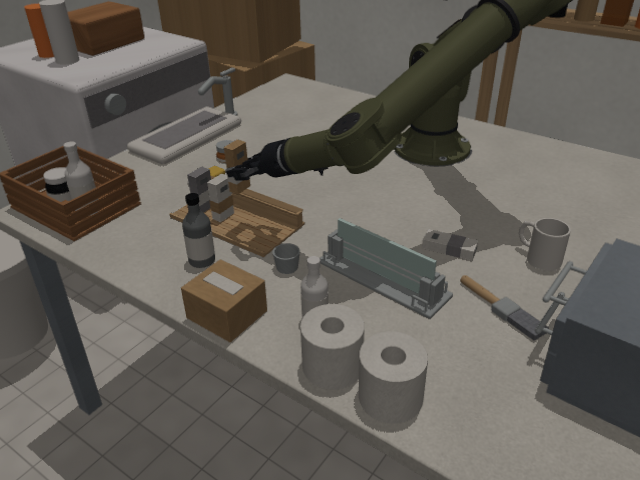

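send_rows(
  plan="0 -2 1 -0.005 0 0;0 -4 2 -0.005 0 0;0 -6 3 -0.005 0 0;0 -7.5 3.75 -0.005 0 0;0 -8.3 4.15 -0.005 0 0;0 -8.6 4.3 -0.005 0 0;0 -8.6 4.3 -0.005 0 0;0 -8.6 4.3 -0.005 0 0",
)

```text
time_s: 25.07
position: [0.6285, -0.2175, 0.051]
tool_rot: [[1.0, 0.01, 0.02], [0.022, -0.419, -0.908], [-0.0, 0.908, -0.419]]
ft_force: [-0.5, 1.1, -1.4]
finger_gap: 0.045
```

Run:
```python
from h import *
st(); p,R=place(.03,.115,0); delta(p,R)
c=r.capture("top");crop(c,300,150,500,290,4,"t20.png",proj(c,box(*tray(.02,.03,.008+.0575+.004),TY,.046,.026,.115)))
```

```text
t 25.07 pos [ 0.6285 -0.2175  0.051 ] rot [[1.0, 0.01, 0.02], [0.022, -0.419, -0.908], [-0.0, 0.908, -0.419]] F [-0.5  1.1 -1.4] gap 0.045 q [-57.1  60.1  58.3 101.1  20.   54.2 -23.8]
place tcp [ 0.6287 -0.2156  0.0469] z [ 0.02  -0.905 -0.424]
delta cm [ 0.03 -0.45 -0.01] rv [ 0.005 -0.     0.   ] | |cm 0.5 deg 0.3
```

View pics/t20.png

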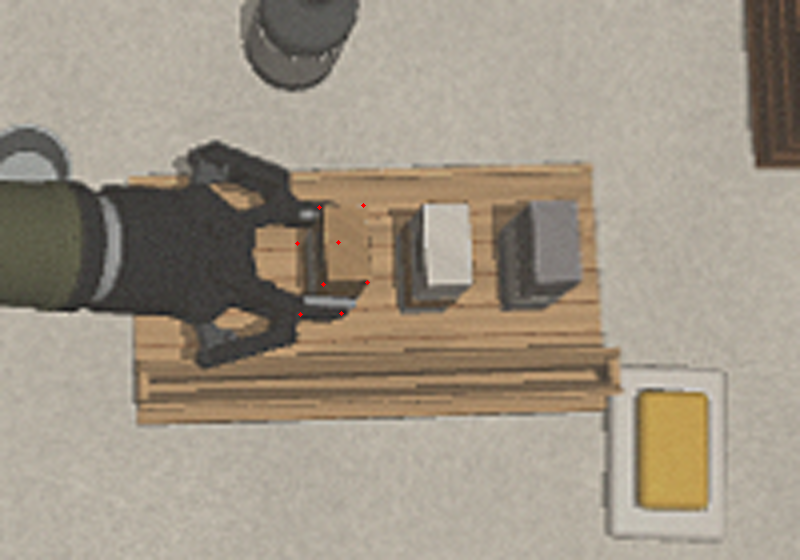

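send_rows(
  plan="0 -0.1 0.05 0.005 0 0;0 -0.2 0.1 0.005 0 0;0 -0.3 0.15 0.005 0 0;0 -0.4 0.18 0.005 0 0;0 -0.4 0.18 0.005 0 0",
)

```text
time_s: 25.53
position: [0.6284, -0.2178, 0.0484]
tool_rot: [[1.0, 0.01, 0.019], [0.021, -0.42, -0.907], [-0.001, 0.907, -0.42]]
ft_force: [-1.9, 4.9, 9.2]
finger_gap: 0.0453
```

send_rows(
  plan="0 0.1 0 0 0 0;0 0.1 0 0 0 0;0 0.1 0 0 0 0;0 0.1 0 0 0 0",
  fingers=-0.5,
)

```text
time_s: 25.87
position: [0.6278, -0.2179, 0.0461]
tool_rot: [[1.0, 0.011, 0.019], [0.022, -0.424, -0.905], [-0.002, 0.906, -0.424]]
ft_force: [-0.1, 0.7, -1.1]
finger_gap: 0.0638
```

Run:
```python
from h import *
s=st(); delta([.58,.0,.26],Rt(3,20)); delta([.47,.22,.23],Rt(10,-10))
c=r.capture("top")
def cen(px,o,s,z):
    P=unproj(c,np.array(px,float)/s-.5+np.array(o),z)[:,:2]; a=P[1]-P[0]+P[2]-P[3]; return P.mean(0).round(4),round(np.degrees(np.arctan2(a[1],a[0]))+90,1)
print(cen([(56,236),(238,198),(252,272),(69,310)],[165,235],4,.026))
crop(c,165,235,365,335,4,"t21.png")
```

```text
t 25.87 pos [ 0.6278 -0.2179  0.0461] rot [[1.0, 0.011, 0.019], [0.022, -0.424, -0.905], [-0.002, 0.906, -0.424]] F [-0.1  0.7 -1.1] gap 0.0638 q [-56.9  60.2  58.  101.1  19.8  53.9 -23.9]
delta cm [ -4.34  10.09 -28.9 ] rv [ 0.784  0.022 -0.022] | |cm 30.9 deg 44.9
delta cm [-14.84  -2.07 -47.76] rv [ 1.305  0.077 -0.144] | |cm 50.1 deg 75.3
(array([0.4298, 0.2624]), np.float64(11.5))
```

View pics/t21.png

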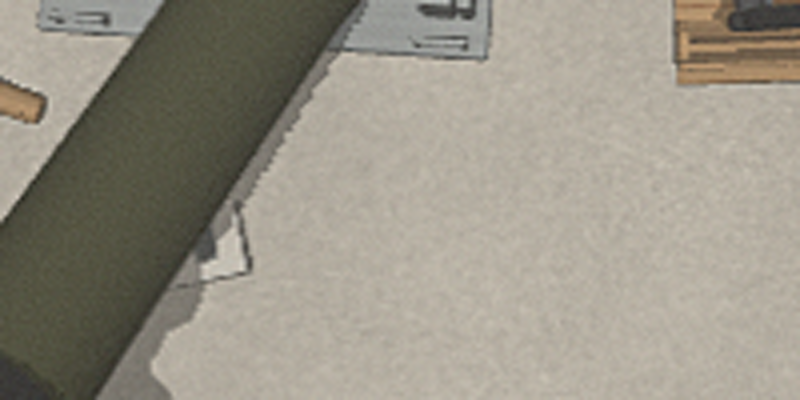

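send_rows(
  plan="0 0 -2 0 0 0;0 0 -5 0 0 0;0 0 -9 0 0 0;0 1 -11 0 0 0;-4.3 10 -29 0.78 0 0;-4.3 10 -29 0.78 0 0;-4.3 10 -29 0.78 0 0;-4.3 10 -29 0.78 0 0;-4.3 10 -29 0.78 0 0;-4.3 10 -29 0.78 0 0;-14.8 -2 -47.8 1.3 0.08 -0.14;-14.8 -2 -47.8 1.3 0.08 -0.14;-14.8 -2 -47.8 1.3 0.08 -0.14;-14.8 -2 -47.8 1.3 0.08 -0.14;-14.8 -2 -47.8 1.3 0.08 -0.14;-14.8 -2 -47.8 1.3 0.08 -0.14;-14.8 -2 -47.8 1.3 0.08 -0.14;-14.8 -2 -47.8 1.3 0.08 -0.14;-14.8 -2 -47.8 1.3 0.08 -0.14;-14.8 -2 -47.8 1.3 0.08 -0.14",
  fingers=-0.7,
)

```text
time_s: 27.58
position: [0.4712, 0.2188, 0.231]
tool_rot: [[0.986, 0.168, -0.024], [0.169, -0.971, 0.166], [0.004, -0.168, -0.986]]
ft_force: [-0.5, -0.8, 0.3]
finger_gap: 0.0723
```

Run:
```python
from h import *
s=st(); pick(.4298,.2595,11.3,gz=.024,tilt=-25)
c=r.capture("top"); crop(c,160,150,500,390,2,"t22.png",proj(c,box(.4298,.2624,.013,11.3-90,.115,.046,.026)))
c=r.capture("wrist"); cv2.imwrite("pics/w22.png",c["img"])
```

```text
t 27.58 pos [0.4712 0.2188 0.231 ] rot [[0.986, 0.168, -0.024], [0.169, -0.971, 0.166], [0.004, -0.168, -0.986]] F [-0.5 -0.8  0.3] gap 0.0723 q [-77.   -2.4  55.5 103.3  -7.7  75.9 -10. ]
pre
delta cm [-3.43 -0.36 18.19] rv [ 0.268 -0.012 -0.025] | |cm 18.5 deg 15.4
final [ 0.42574229  0.27980686 -0.02040908]
delta cm [-3.56 -2.48 25.9 ] rv [ 0.268 -0.012 -0.025] | |cm 26.3 deg 15.4
```

View pics/t22.png

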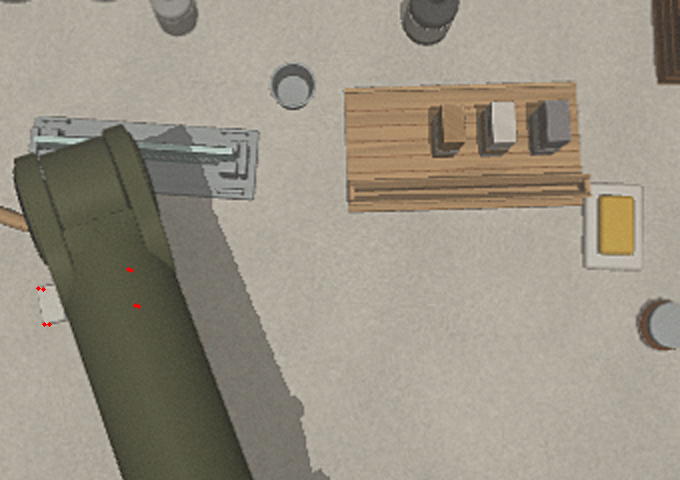

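View pics/w22.png

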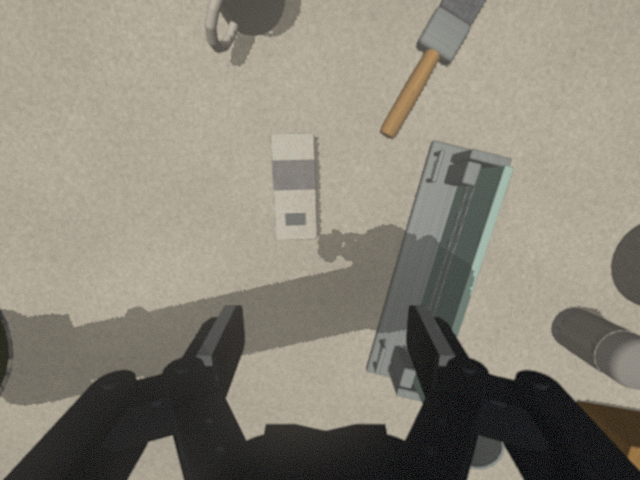

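send_rows(
  plan="-3.5 -0.4 4 0.268 -0.01 -0.025;-3.5 -0.4 8 0.268 -0.01 -0.025;-3.5 -0.4 12 0.268 -0.01 -0.025;-3.5 -0.4 16 0.268 -0.01 -0.025;-3.5 -0.4 18.2 0.268 -0.01 -0.025;-3.5 -1 20.2 0.268 -0.01 -0.025;-3.5 -1.6 22.6 0.268 -0.01 -0.025;-3.5 -1.7 23 0.268 -0.01 -0.025;-3.5 -1.7 23 0.268 -0.01 -0.025;-3.5 -1.7 23 0.268 -0.01 -0.025",
)

```text
time_s: 28.52
position: [0.4285, 0.2682, 0.0077]
tool_rot: [[0.98, 0.179, -0.081], [0.197, -0.888, 0.415], [0.003, -0.423, -0.906]]
ft_force: [-0.4, 0.3, -0.3]
finger_gap: 0.0726
```

Run:
```python
from h import *
s=st()
pick(.4298,.2595,11.3,gz=.024,tilt=-25)
c=r.capture("wrist"); cv2.imwrite("pics/w23.png",c["img"])
```

```text
t 28.52 pos [0.4285 0.2682 0.0077] rot [[0.98, 0.179, -0.081], [0.197, -0.888, 0.415], [0.003, -0.423, -0.906]] F [-0.4  0.3 -0.3] gap 0.0726 q [-69.3  19.9  59.2 122.8 -51.2  59.1  32. ]
pre
delta cm [-0.03  0.11 -4.95] rv [-0.    -0.002  0.002] | |cm 5.0 deg 0.2
final [ 0.42574229  0.27980686 -0.02040908]
delta cm [-0.05  0.11  3.05] rv [-0.    -0.002  0.002] | |cm 3.1 deg 0.2
```

View pics/w23.png

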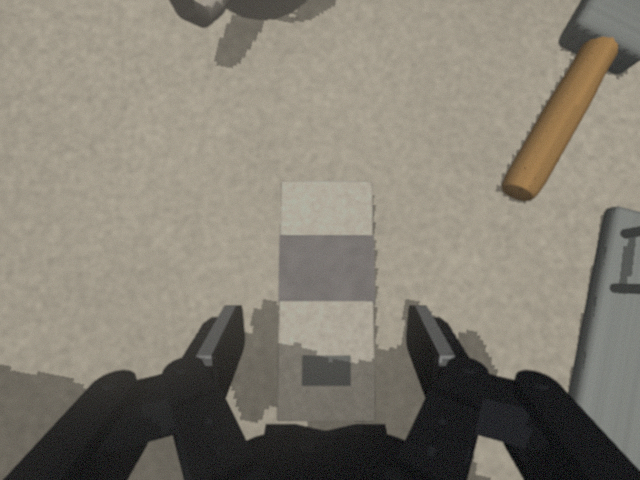

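send_rows(
  plan="0 0.1 1.2 0 0 0;0 0.1 2.3 0 0 0;0 0.1 3 0 0 0;0 0.1 3 0 0 0;0 0.1 3 0 0 0",
)

```text
time_s: 28.98
position: [0.4257, 0.2806, -0.0198]
tool_rot: [[0.98, 0.18, -0.081], [0.197, -0.888, 0.416], [0.003, -0.424, -0.906]]
ft_force: [0.3, -1.0, 0.5]
finger_gap: 0.0727
```

send_rows(
  plan="0 0 0 0 0 0;0 0 0 0 0 0;0 0 0 0 0 0;0 0 0 0 0 0;0 0 0 0 0 0;0 0 0 0 0 0",
  fingers=1,
  newtons=50,
)

```text
time_s: 29.48
position: [0.426, 0.2805, -0.0196]
tool_rot: [[0.98, 0.18, -0.081], [0.197, -0.888, 0.417], [0.003, -0.424, -0.906]]
ft_force: [-0.3, -2.2, 5.6]
finger_gap: 0.0449
```

Run:
```python
from h import *
s=st()
R=np.array(s["tool_rot"]); jaw=np.degrees(np.arctan2(R[1,0],R[0,0])); print(jaw)
held(.4298,.2624,.026,jaw)
delta([.43,.25,.24],Rt(8,20)); 
delta([.54,.1,.27],Rt(4,45)); 
p,R=place(.095,.115,.10); delta(p,R)
```

```text
t 29.48 pos [ 0.426   0.2805 -0.0196] rot [[0.98, 0.18, -0.081], [0.197, -0.888, 0.417], [0.003, -0.424, -0.906]] F [-0.3 -2.2  5.6] gap 0.0449 q [-67.6  23.3  56.  123.3 -55.8  57.5  34.9]
11.355997821095169
held [ 0.      0.0029 -0.0374]
delta cm [ -0.13  -8.24 -24.81] rv [-0.787 -0.001  0.06 ] | |cm 26.1 deg 45.2
delta cm [  7.72   5.78 -34.66] rv [-1.222 -0.027  0.134] | |cm 36.0 deg 70.5
place tcp [ 0.6274 -0.1507  0.147 ] z [ 0.024 -0.905 -0.424]
delta cm [ 11.31  34.81 -34.68] rv [-1.567 -0.068  0.179] | |cm 50.4 deg 90.4
```

send_rows(
  plan="0 -3 -7 0 0 0;-0.1 -8.2 -24.8 -0.78 0 0.06;-0.1 -8.2 -24.8 -0.78 0 0.06;-0.1 -8.2 -24.8 -0.78 0 0.06;-0.1 -8.2 -24.8 -0.78 0 0.06;-0.1 -8.2 -24.8 -0.78 0 0.06;7.7 5.8 -34.7 -1.22 -0.03 0.13;7.7 5.8 -34.7 -1.22 -0.03 0.13;7.7 5.8 -34.7 -1.22 -0.03 0.13;7.7 5.8 -34.7 -1.22 -0.03 0.13;7.7 5.8 -34.7 -1.22 -0.03 0.13;7.7 5.8 -34.7 -1.22 -0.03 0.13;7.7 5.8 -34.7 -1.22 -0.03 0.13",
)

```text
time_s: 30.57
position: [0.5399, 0.1014, 0.2677]
tool_rot: [[0.997, 0.057, 0.049], [0.075, -0.7, -0.71], [-0.006, 0.712, -0.702]]
ft_force: [-1.8, 2.0, -2.8]
finger_gap: 0.0447
```

Run:
```python
from h import *
st(); p,R=place(.095,.115,.09); delta(p,R)
c=r.capture("scene");cv2.imwrite(f"pics/s24.png",c["img"])
```

```text
t 30.57 pos [0.5399 0.1014 0.2677] rot [[0.997, 0.057, 0.049], [0.075, -0.7, -0.71], [-0.006, 0.712, -0.702]] F [-1.8  2.  -2.8] gap 0.0447 q [-86.2  33.3  67.8  90.3  13.1  89.  -15.8]
place tcp [ 0.6274 -0.1507  0.137 ] z [ 0.024 -0.905 -0.424]
delta cm [ 6.91  8.84 27.51] rv [-0.34  -0.037  0.033] | |cm 29.7 deg 19.7
```

View pics/s24.png

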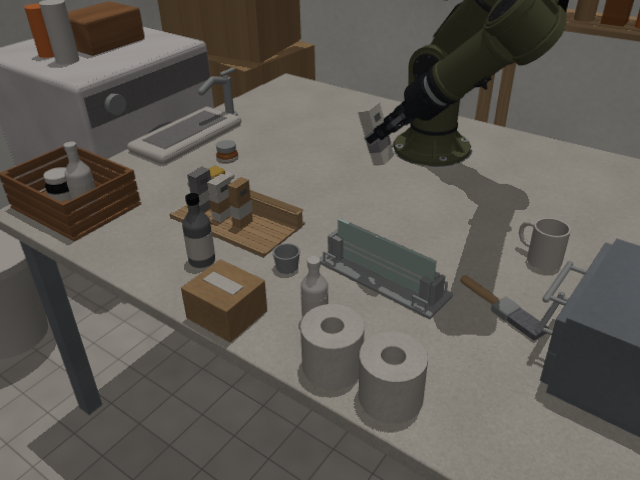

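send_rows(
  plan="6.9 7.8 26.5 -0.34 -0.04 0.03;6.9 7.8 26.5 -0.34 -0.04 0.03;6.9 7.8 26.5 -0.34 -0.04 0.03;6.9 7.8 26.5 -0.34 -0.04 0.03;6.9 7.8 26.5 -0.34 -0.04 0.03;6.9 7.8 26.5 -0.34 -0.04 0.03;6.9 7.8 26.5 -0.34 -0.04 0.03;6.9 7.8 26.5 -0.34 -0.04 0.03;6.9 7.8 26.5 -0.34 -0.04 0.03;6.9 7.8 26.5 -0.34 -0.04 0.03;6.9 7.8 26.5 -0.34 -0.04 0.03",
)

```text
time_s: 31.53
position: [0.6264, -0.1343, 0.1366]
tool_rot: [[1.0, 0.013, 0.023], [0.027, -0.434, -0.901], [-0.002, 0.901, -0.434]]
ft_force: [-0.1, 0.8, -0.8]
finger_gap: 0.0453
```

Run:
```python
from h import *
st(); p,R=place(.095,.115,.004); delta(p,R)
c=r.capture("scene");cv2.imwrite(f"pics/s25.png",c["img"])
```

```text
t 31.53 pos [ 0.6264 -0.1343  0.1366] rot [[1.0, 0.013, 0.023], [0.027, -0.434, -0.901], [-0.002, 0.901, -0.434]] F [-0.1  0.8 -0.8] gap 0.0453 q [-65.3  53.8  62.8  98.1  18.9  65.1 -18.9]
place tcp [ 0.6274 -0.1507  0.051 ] z [ 0.024 -0.905 -0.424]
delta cm [ 0.07 -7.    5.19] rv [-0.011 -0.     0.002] | |cm 8.7 deg 0.6
```

View pics/s25.png

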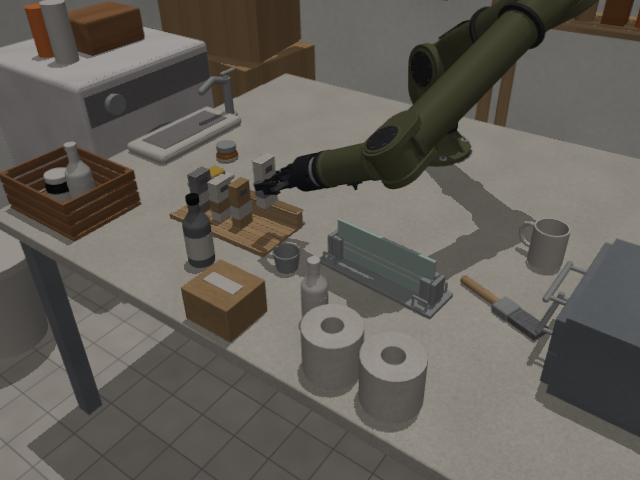

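Run:
```python
from h import *
p,R=place(.085,.115,.08,yaw=TY+20,tx=.022); delta(p,R);p,R=place(.085,.115,.004,yaw=TY+20,tx=.022); delta(p,R)
```

```text
place tcp [ 0.6407 -0.1584  0.127 ] z [ 0.332 -0.843 -0.424]
delta cm [1.36 0.2  2.64] rv [-0.011  0.315 -0.147] | |cm 3.0 deg 19.9
place tcp [ 0.6407 -0.1584  0.051 ] z [ 0.332 -0.843 -0.424]
delta cm [ 1.37 -6.65  5.93] rv [-0.011  0.315 -0.147] | |cm 9.0 deg 19.9
```

send_rows(
  plan="1.4 0.2 2.6 -0.01 0.315 -0.147;1.4 0.2 2.6 -0.01 0.315 -0.147;1.4 0.2 2.6 -0.01 0.315 -0.147;1.4 0.2 2.6 -0.01 0.315 -0.147;1.4 0.2 2.6 -0.01 0.315 -0.147;1.4 0.2 2.6 -0.01 0.315 -0.147",
)

```text
time_s: 32.08
position: [0.6421, -0.158, 0.1276]
tool_rot: [[0.931, 0.154, 0.331], [0.366, -0.395, -0.843], [0.001, 0.906, -0.424]]
ft_force: [1.0, 0.9, -1.2]
finger_gap: 0.0451
```

Run:
```python
from h import *
st(); p,R=place(.085,.115,.004,yaw=TY+20,tx=.022); delta(p,R)
c=r.capture("top"); crop(c,180,150,480,330,2.6,"t26.png",proj(c,box(*tray(.022,.085,.008+.0575+.08),TY+20,.046,.026,.115)))
```

```text
t 32.08 pos [ 0.6421 -0.158   0.1276] rot [[0.931, 0.154, 0.331], [0.366, -0.395, -0.843], [0.001, 0.906, -0.424]] F [ 1.   0.9 -1.2] gap 0.0451 q [-74.5  49.1  68.  114.9  31.8  41.2 -21. ]
place tcp [ 0.6407 -0.1584  0.051 ] z [ 0.332 -0.843 -0.424]
delta cm [-0.15 -6.94  3.23] rv [ 0.001  0.    -0.001] | |cm 7.7 deg 0.1
```

View pics/t26.png

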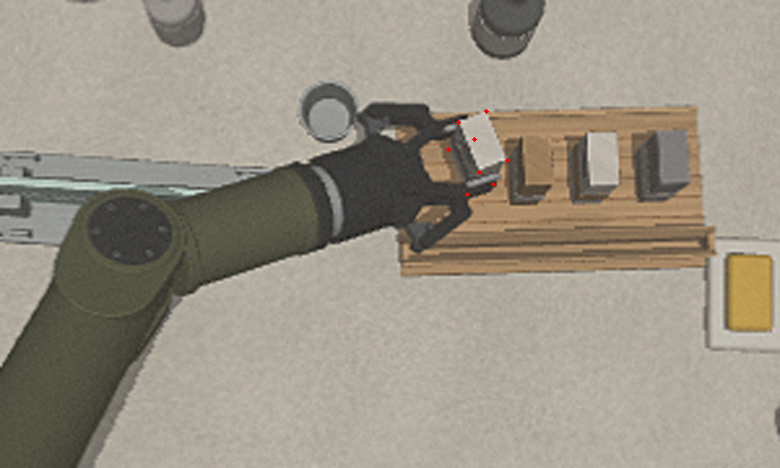

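Run:
```python
from h import *
s=st(); c=r.capture("scene"); p=np.array(s["position"]);R=np.array(s["tool_rot"])
pts=proj(c,[p-R[:,2]*d for d in(0.05,.1,.2,.25,.3,.35)]); crop(c,230,60,430,210,4,"s26.png",pts); 
c=r.capture("top"); pts=proj(c,[p-R[:,2]*d for d in(0.05,.1,.2,.25,.3,.35)]);crop(c,180,150,380,300,4,"t27.png",pts)
```

```text
t 32.13 pos [ 0.6426 -0.158   0.1278] rot [[0.931, 0.154, 0.332], [0.366, -0.394, -0.843], [0.001, 0.906, -0.423]] F [ 0.2 -0.1 -1.1] gap 0.0452 q [-74.4  49.1  68.  114.8  31.8  41.1 -21. ]
```

View pics/s26.png

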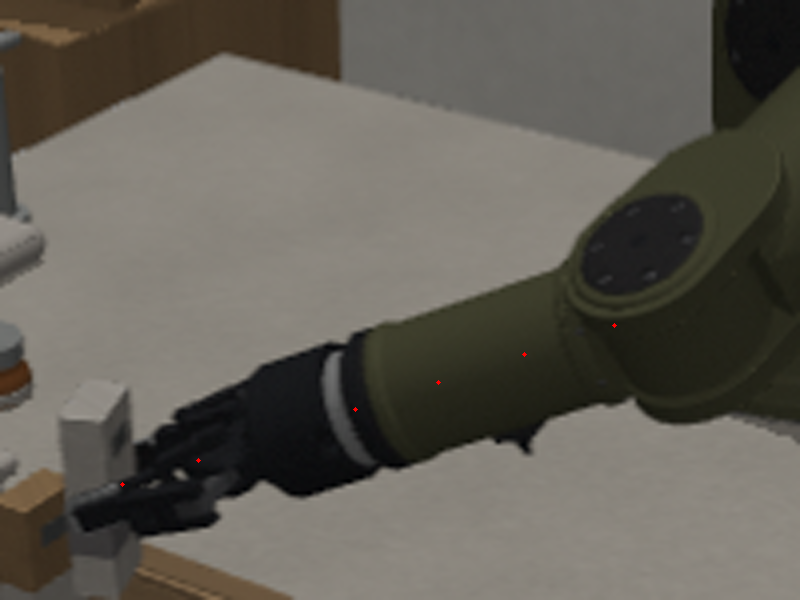

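View pics/t27.png

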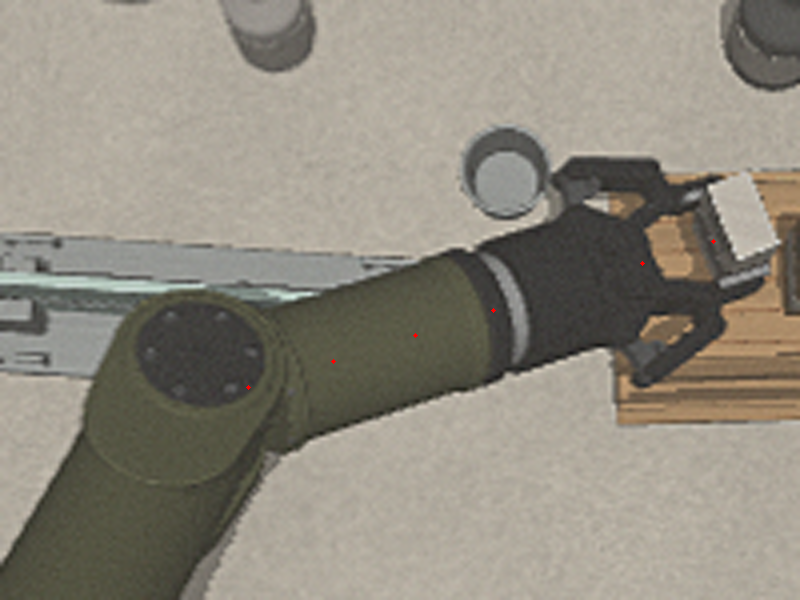

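Run:
```python
from h import *
p,R=place(.088,.115,.004,yaw=TY+20,tx=.022); delta(p,R)
```

```text
place tcp [ 0.6406 -0.1554  0.051 ] z [ 0.332 -0.843 -0.424]
delta cm [-0.02 -7.11  2.89] rv [ 0.002  0.001 -0.001] | |cm 7.7 deg 0.1
```

send_rows(
  plan="0 -1.5 0.3 0 0 0;0 -3 1 0 0 0;0 -4.5 1.7 0 0 0;0 -6 2.4 0 0 0;0 -6.8 2.75 0 0 0;0 -7.1 2.9 0 0 0;0 -7.1 2.9 0 0 0;0 -7.1 2.9 0 0 0",
)

```text
time_s: 32.9
position: [0.6389, -0.1573, 0.0504]
tool_rot: [[0.932, 0.155, 0.328], [0.363, -0.393, -0.845], [-0.002, 0.907, -0.422]]
ft_force: [0.4, -0.3, -0.2]
finger_gap: 0.045
```

Run:
```python
from h import *
st(); p,R=place(.088,.115,0,yaw=TY+20,tx=.022); delta(p,R)
c=r.capture("top");crop(c,180,150,380,300,4,"t28.png",proj(c,box(*tray(.022,.088,.008+.0575+.004),TY+20,.046,.026,.115)))
```

```text
t 32.9 pos [ 0.6389 -0.1573  0.0504] rot [[0.932, 0.155, 0.328], [0.363, -0.393, -0.845], [-0.002, 0.907, -0.422]] F [ 0.4 -0.3 -0.2] gap 0.045 q [-71.3  56.9  62.2 115.1  29.3  36.9 -26.9]
place tcp [ 0.6406 -0.1554  0.047 ] z [ 0.332 -0.843 -0.424]
delta cm [ 0.23 -0.35  0.04] rv [0.002 0.004 0.   ] | |cm 0.4 deg 0.3
```

View pics/t28.png

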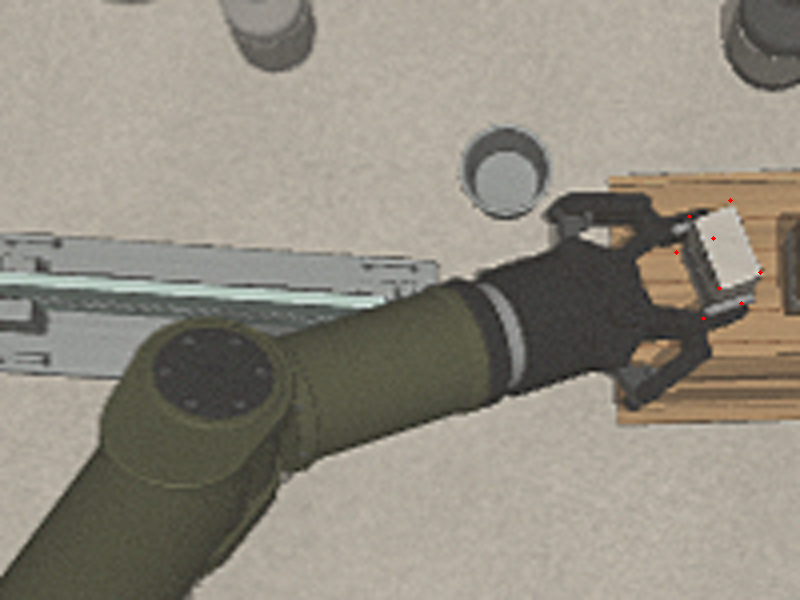

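send_rows(
  plan="0.1 -0.1 0.05 0 0.004 0;0.1 -0.2 0.08 0 0.004 0;0.1 -0.3 0.12 0 0.004 0;0.1 -0.36 0.15 0 0.004 0;0.1 -0.36 0.15 0 0.004 0",
)

```text
time_s: 33.37
position: [0.6393, -0.1576, 0.0504]
tool_rot: [[0.931, 0.153, 0.33], [0.364, -0.389, -0.846], [-0.001, 0.909, -0.418]]
ft_force: [-9.0, 7.7, 16.2]
finger_gap: 0.0451
```

send_rows(
  plan="0 0.25 -0.1 0 0 0;0 0.25 -0.1 0 0 0;0 0.25 -0.1 0 0 0",
)

```text
time_s: 33.62
position: [0.64, -0.1566, 0.0503]
tool_rot: [[0.93, 0.154, 0.333], [0.367, -0.393, -0.843], [0.0, 0.907, -0.422]]
ft_force: [-1.4, 2.4, 7.7]
finger_gap: 0.0453
```

send_rows(
  plan="0 0 0 0 0 0;0 0 0 0 0 0;0 0 0 0 0 0;0 0 0 0 0 0",
  fingers=-0.45,
)

```text
time_s: 33.95
position: [0.6394, -0.1567, 0.0488]
tool_rot: [[0.93, 0.156, 0.332], [0.367, -0.394, -0.843], [-0.0, 0.906, -0.423]]
ft_force: [0.2, 0.7, 0.8]
finger_gap: 0.0618
```

Run:
```python
from h import *
s=st(); delta([.58,.0,.28],Rt(3,20)); delta([.56,.1,.30],Rt(-4,0))
c=r.capture("top");crop(c,280,150,480,300,4,"t29.png")
c=r.capture("scene");crop(c,150,120,310,240,5,"s29.png")
```

```text
t 33.95 pos [ 0.6394 -0.1567  0.0488] rot [[0.93, 0.156, 0.332], [0.367, -0.394, -0.843], [-0.0, 0.906, -0.423]] F [0.2 0.7 0.8] gap 0.0618 q [-71.4  57.   62.2 115.2  29.3  36.5 -27. ]
delta cm [  0.22  13.85 -24.97] rv [ 0.778 -0.224  0.245] | |cm 28.6 deg 48.4
delta cm [  2.02  11.41 -34.91] rv [ 1.114 -0.252  0.396] | |cm 36.8 deg 69.3
```

View pics/t29.png

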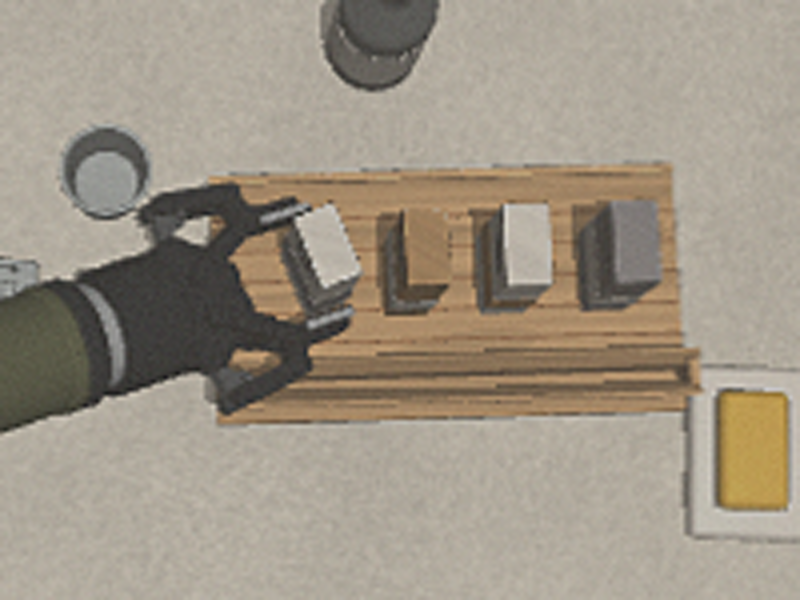

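View pics/s29.png

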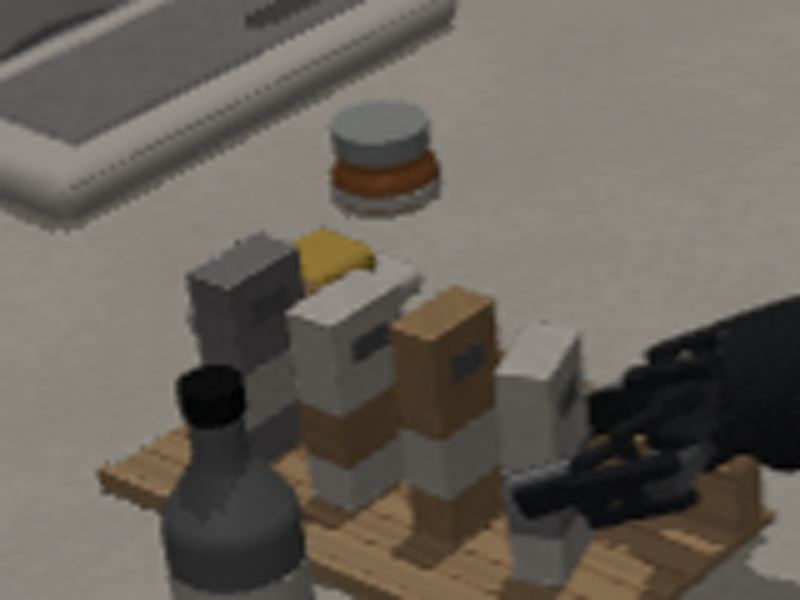

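send_rows(
  plan="0 0.5 -2 0 0 0;0 1.4 -5 0 0 0;0 2.7 -8 0 0 0;0 4 -12 0 0 0;0.2 13.8 -25 0.78 -0.22 0.245;0.2 13.8 -25 0.78 -0.22 0.245;0.2 13.8 -25 0.78 -0.22 0.245;0.2 13.8 -25 0.78 -0.22 0.245;0.2 13.8 -25 0.78 -0.22 0.245;0.2 13.8 -25 0.78 -0.22 0.245;2 11.4 -34.9 1.114 -0.252 0.396;2 11.4 -34.9 1.114 -0.252 0.396;2 11.4 -34.9 1.114 -0.252 0.396;2 11.4 -34.9 1.114 -0.252 0.396;2 11.4 -34.9 1.114 -0.252 0.396;2 11.4 -34.9 1.114 -0.252 0.396;2 11.4 -34.9 1.114 -0.252 0.396",
)

```text
time_s: 35.47
position: [0.5594, 0.1002, 0.2995]
tool_rot: [[0.998, -0.069, -0.001], [-0.069, -0.998, -0.002], [-0.001, 0.002, -1.0]]
ft_force: [0.1, -0.0, -1.2]
finger_gap: 0.0619
```

Run:
```python
from h import *
s=st(); delta([.6072,.1946,.20],Rt(-4,0))
c=r.capture("top");crop(c,160,150,480,330,2.5,"t30.png")
c=r.capture("scene");cv2.imwrite("pics/s30.png",c["img"])
```

```text
t 35.47 pos [0.5594 0.1002 0.2995] rot [[0.998, -0.069, -0.001], [-0.069, -0.998, -0.002], [-0.001, 0.002, -1.0]] F [ 0.1 -0.  -1.2] gap 0.0619 q [-68.6  11.2  64.8  88.2 -10.   87.1  -7.6]
delta cm [ 4.13 -9.77  9.92] rv [0.002 0.001 0.001] | |cm 14.5 deg 0.2
```

View pics/t30.png

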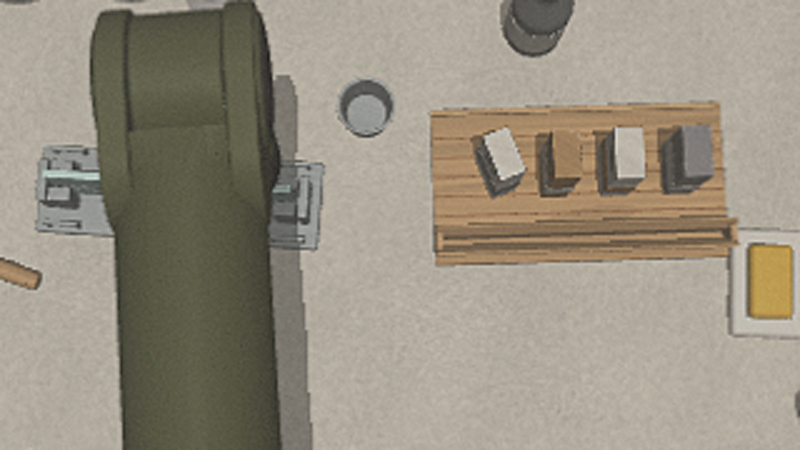

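View pics/s30.png

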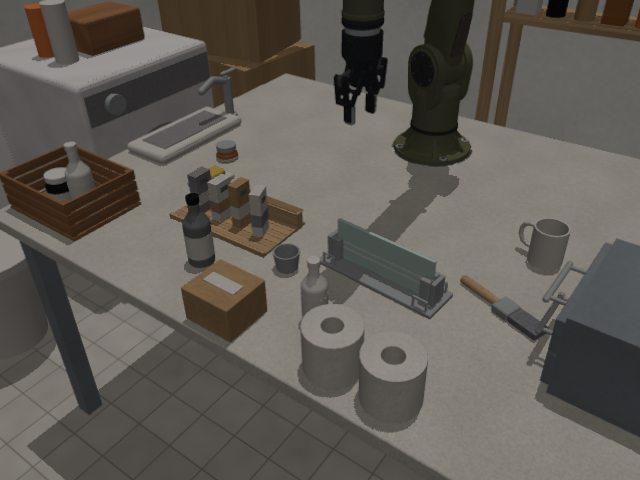

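send_rows(
  plan="4.1 -9.8 4 0 0 0;4.1 -9.8 8 0 0 0;4.1 -9.8 9.9 0 0 0;4.1 -9.8 9.9 0 0 0;4.1 -9.8 9.9 0 0 0;4.1 -9.8 9.9 0 0 0",
  fingers=-0.05,
)

```text
time_s: 36.07
position: [0.6063, 0.196, 0.1992]
tool_rot: [[0.998, -0.066, -0.003], [-0.066, -0.998, -0.005], [-0.003, 0.005, -1.0]]
ft_force: [-0.7, -0.1, 0.5]
finger_gap: 0.0445
```

Run:
```python
from h import *
s=st(); delta([.6072,.1946,.056],Rt(-4,0))
c=r.capture("wrist");cv2.imwrite("pics/w31.png",c["img"])
P=np.array([[.6072,.1946,.105]])+np.outer([-.12,0,.12],az(86)); print(proj(c,P))
```

```text
t 36.07 pos [0.6063 0.196  0.1992] rot [[0.998, -0.066, -0.003], [-0.066, -0.998, -0.005], [-0.003, 0.005, -1.0]] F [-0.7 -0.1  0.5] gap 0.0445 q [-64.   25.5  58.7  87.2 -21.7  79.9  -7.7]
delta cm [ 0.14  0.07 14.32] rv [0.005 0.003 0.004] | |cm 14.3 deg 0.4
[[325.05500406 361.01625816]
 [325.92402239 235.91818596]
 [327.09414091  68.47819039]]
```

View pics/w31.png

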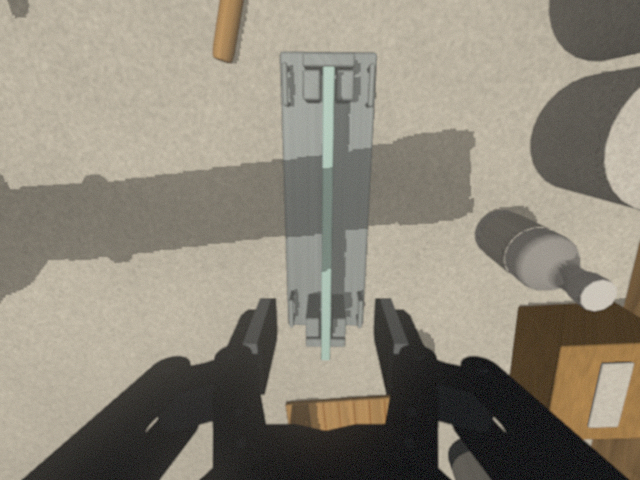

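send_rows(
  plan="0.1 0 4 0.005 0 0;0.1 0 8 0.005 0 0;0.1 0 11 0.005 0 0;0.1 0 13 0.005 0 0;0.1 0 14.2 0.005 0 0;0.1 0 14.2 0.005 0 0;0.1 0 14.2 0.005 0 0",
)

```text
time_s: 36.7
position: [0.6097, 0.1942, 0.0611]
tool_rot: [[0.998, -0.07, 0.003], [-0.07, -0.998, 0.005], [0.002, -0.005, -1.0]]
ft_force: [0.2, -1.2, 0.8]
finger_gap: 0.0445
```

Run:
```python
from h import *
s=st(); delta([.6072,.1946,.056],Rt(-4,0))
c=r.capture("wrist");cv2.imwrite("pics/w32.png",c["img"])
c=r.capture("scene");crop(c,290,160,470,310,4.4,"s32.png")
```

```text
t 36.7 pos [0.6097 0.1942 0.0611] rot [[0.998, -0.07, 0.003], [-0.07, -0.998, 0.005], [0.002, -0.005, -1.0]] F [ 0.2 -1.2  0.8] gap 0.0445 q [-60.5  32.1  54.   95.9 -28.3  66.4  -3.1]
delta cm [-0.25 -0.01  0.51] rv [-0.005 -0.002 -0.   ] | |cm 0.6 deg 0.3
```

View pics/w32.png

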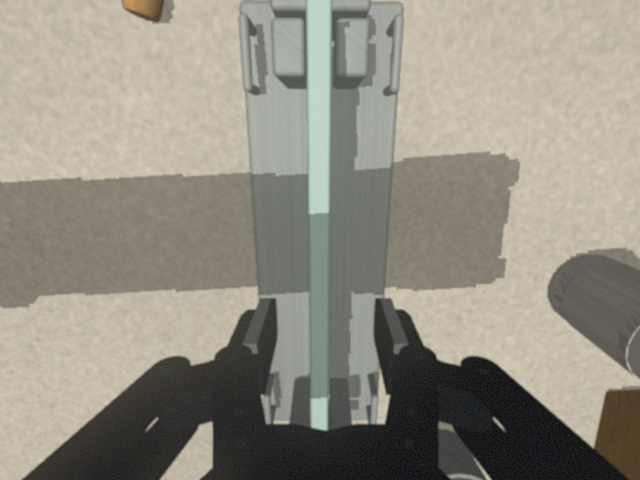

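View pics/s32.png

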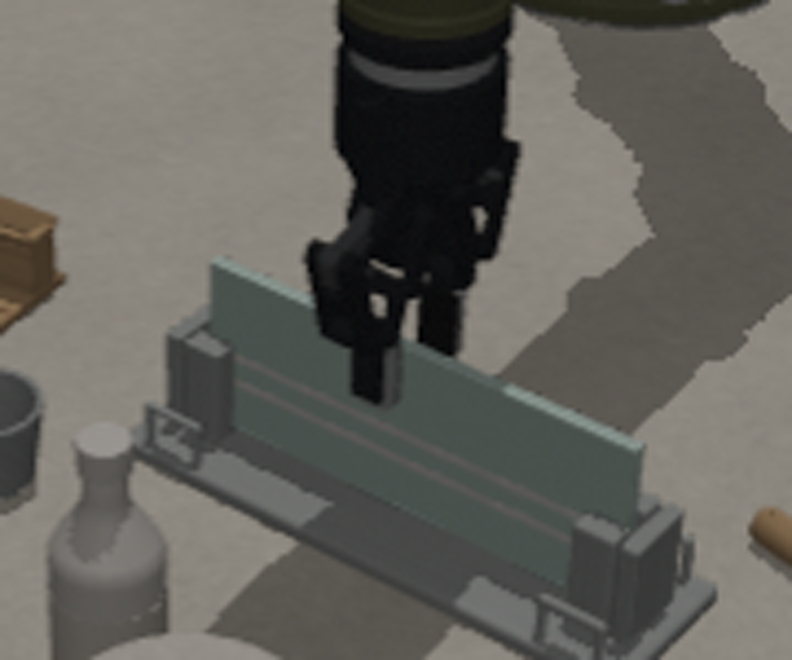

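send_rows(
  plan="-0.25 0 0.5 -0.005 0 0;-0.25 0 0.5 -0.005 0 0;-0.25 0 0.5 -0.005 0 0;-0.25 0 0.5 -0.005 0 0",
)

```text
time_s: 37.13
position: [0.6062, 0.1952, 0.0545]
tool_rot: [[0.998, -0.069, 0.001], [-0.069, -0.998, -0.0], [0.001, 0.0, -1.0]]
ft_force: [-0.0, -0.2, 0.1]
finger_gap: 0.0448
```

send_rows(
  plan="0 0 0 0 0 0;0 0 0 0 0 0;0 0 0 0 0 0;0 0 0 0 0 0;0 0 0 0 0 0;0 0 0 0 0 0;0 0 0 0 0 0;0 0 0 0 0 0",
  fingers=1,
  newtons=60,
)

```text
time_s: 37.8
position: [0.6064, 0.1948, 0.0543]
tool_rot: [[0.998, -0.07, 0.001], [-0.07, -0.998, -0.001], [0.001, 0.0, -1.0]]
ft_force: [1.1, 0.6, 1.4]
finger_gap: 0.0067
```

Run:
```python
from h import *
s=st(); c=r.capture("wrist");cv2.imwrite("pics/w33.png",c["img"])
c=r.capture("top"); crop(c,280,150,480,270,4,"t33.png")
```

```text
t 37.8 pos [0.6064 0.1948 0.0543] rot [[0.998, -0.07, 0.001], [-0.07, -0.998, -0.001], [0.001, 0.0, -1.0]] F [1.1 0.6 1.4] gap 0.0067 q [-60.8  32.4  53.8  96.5 -28.3  65.8  -3.2]
```

View pics/w33.png

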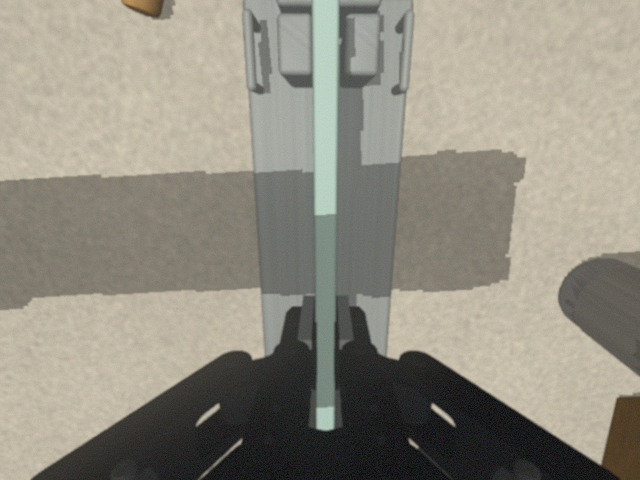

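View pics/t33.png

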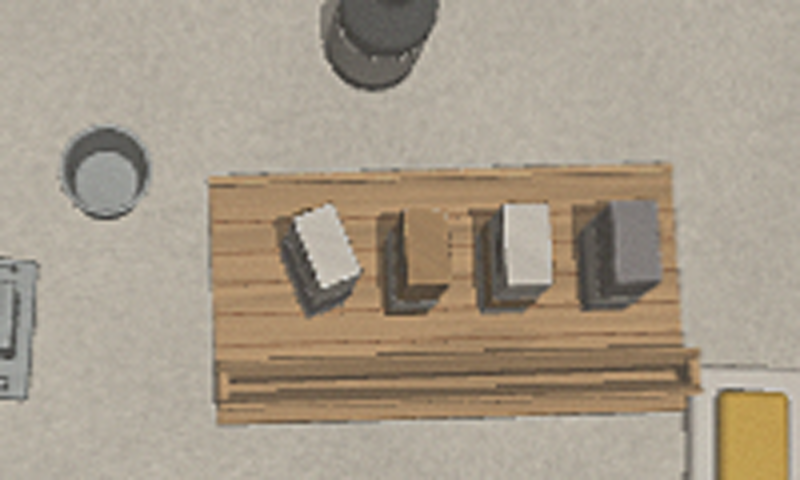

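send_rows(
  plan="0 0 -0.8 0 0 0;0 0 -2 0 0 0;0 0 -3.5 0 0 0;0 0 -5 0 0 0;0 0 -6.5 0 0 0;0 0 -8 0 0 0;0 0 -10 0 0 0;0 0 -12 0 0 0;0 0 -14 0 0 0;0 0 -15 0 0 0;0 0 -15 0 0 0;0 0 -15 0 0 0",
)

```text
time_s: 38.9
position: [0.6061, 0.1951, 0.2045]
tool_rot: [[0.998, -0.069, 0.001], [-0.069, -0.998, 0.0], [0.001, -0.0, -1.0]]
ft_force: [-0.3, -0.6, -2.2]
finger_gap: 0.0069
```

Run:
```python
from h import *
s=st(); c=r.capture("scene");cv2.imwrite("pics/s34.png",c["img"])
ch=tray(-.05,0,0); print(ch)
delta([.56,-.02,.21],Rt(-1,0)); delta([ch[0],ch[1],.20],Rt(TY,0))
c=r.capture("top"); crop(c,320,220,480,270,5,"t34.png",proj(c,[tray(-.05,y,.048) for y in(-.144,0,.144)]+[tray(-.034,y,.048) for y in(-.144,0,.144)]))
```

```text
t 38.9 pos [0.6061 0.1951 0.2045] rot [[0.998, -0.069, 0.001], [-0.069, -0.998, 0.0], [0.001, -0.0, -1.0]] F [-0.3 -0.6 -2.2] gap 0.0069 q [-64.2  25.   59.1  87.1 -21.6  80.1  -7.8]
[ 0.55871287 -0.21463437  0.        ]
delta cm [-3.05 21.77 -0.64] rv [ 0.001  0.001 -0.052] | |cm 22.0 deg 3.0
delta cm [-1.83 41.19  0.37] rv [ 0.001  0.001 -0.092] | |cm 41.2 deg 5.3
```

View pics/s34.png

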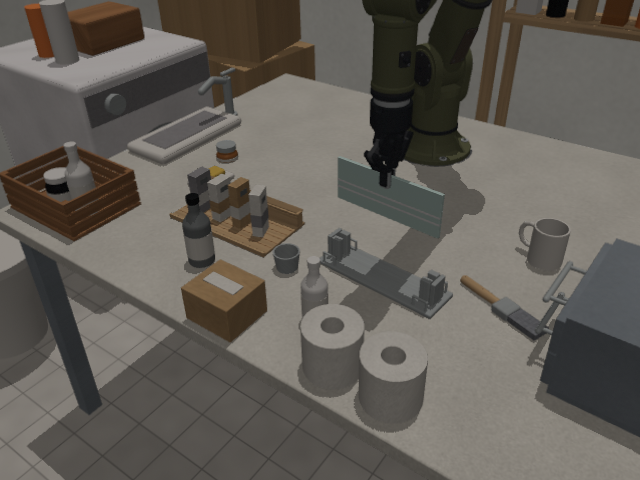

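View pics/t34.png

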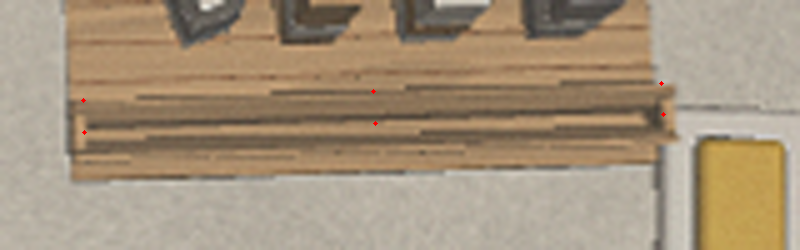

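send_rows(
  plan="-1 1 -0.3 0 0 0;-2 3 -0.6 0 0 -0.02;-3 5.5 -0.6 0 0 -0.03;-3.05 8.5 -0.6 0 0 -0.04;-3.05 11.5 -0.6 0 0 -0.05;-3.05 14.5 -0.6 0 0 -0.05;-3 17.5 -0.6 0 0 -0.05;-3 20.5 -0.5 0 0 -0.05;-2.9 23.5 -0.4 0 0 -0.06;-2.8 26.5 -0.3 0 0 -0.06;-2.6 29.5 -0.2 0 0 -0.07;-2.4 32.5 0 0 0 -0.08;-2.2 35.5 0 0 0 -0.09;-2 38 0 0 0 -0.092;-1.9 40 0.2 0 0 -0.092;-1.8 41.2 0.4 0 0 -0.092;-1.8 41.2 0.4 0 0 -0.092;-1.8 41.2 0.4 0 0 -0.092;-1.8 41.2 0.4 0 0 -0.092",
)

```text
time_s: 40.58
position: [0.5594, -0.2132, 0.1995]
tool_rot: [[1.0, 0.024, -0.001], [0.024, -1.0, 0.001], [-0.001, -0.001, -1.0]]
ft_force: [0.3, -0.2, -2.4]
finger_gap: 0.0066
```

Run:
```python
from h import *
s=st(); ch=tray(-.05,0,0)
delta([ch[0],ch[1],.115],Rt(TY,0))
c=r.capture("scene");cv2.imwrite("pics/s35.png",c["img"])
c=r.capture("wrist");cv2.imwrite("pics/w35.png",c["img"])
```

```text
t 40.58 pos [ 0.5594 -0.2132  0.1995] rot [[1.0, 0.024, -0.001], [0.024, -1.0, 0.001], [-0.001, -0.001, -1.0]] F [ 0.3 -0.2 -2.4] gap 0.0066 q [-32.5  20.9  64.1  93.1 -19.2  78.2  35.4]
delta cm [-0.07  0.14  8.45] rv [-0.001  0.001  0.001] | |cm 8.5 deg 0.1
```

View pics/s35.png

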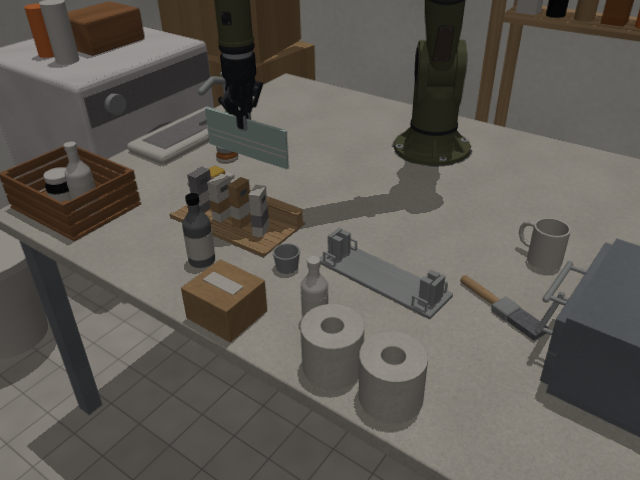

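View pics/w35.png

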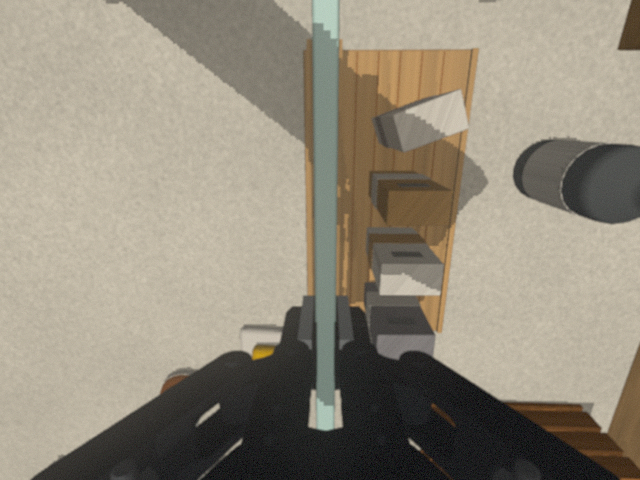

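send_rows(
  plan="-0.07 0.1 1.5 0 0 0;-0.07 0.1 3 0 0 0;-0.07 0.1 4.5 0 0 0;-0.07 0.1 6 0 0 0;-0.07 0.1 7.5 0 0 0;-0.07 0.1 8.4 0 0 0;-0.07 0.1 8.4 0 0 0;-0.07 0.1 8.4 0 0 0;-0.07 0.1 8.4 0 0 0",
)

```text
time_s: 41.43
position: [0.5596, -0.2158, 0.1173]
tool_rot: [[1.0, 0.023, 0.002], [0.023, -1.0, -0.001], [0.002, 0.001, -1.0]]
ft_force: [0.1, -0.2, -1.6]
finger_gap: 0.007
```

Run:
```python
from h import *
s=st(); ch=tray(-.05,0,0)
delta([ch[0],ch[1],.0525],Rt(TY,0))
c=r.capture("scene");crop(c,160,80,320,230,5,"s36.png")
c=r.capture("wrist");crop(c,240,0,500,340,2.2,"w36.png")
c=r.capture("top");crop(c,320,180,480,270,5,"t36.png")
```

```text
t 41.43 pos [ 0.5596 -0.2158  0.1173] rot [[1.0, 0.023, 0.002], [0.023, -1.0, -0.001], [0.002, 0.001, -1.0]] F [ 0.1 -0.2 -1.6] gap 0.007 q [-29.8  25.1  61.1  98.8 -23.3  69.9  38.5]
delta cm [-0.09 -0.12  6.48] rv [ 0.001 -0.002  0.   ] | |cm 6.5 deg 0.1
```

View pics/s36.png

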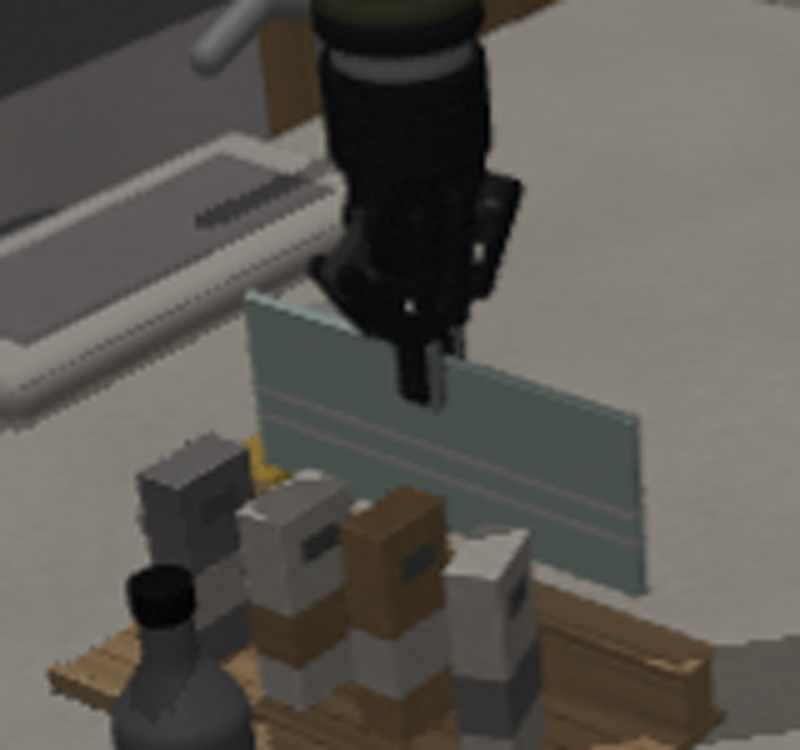

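View pics/w36.png

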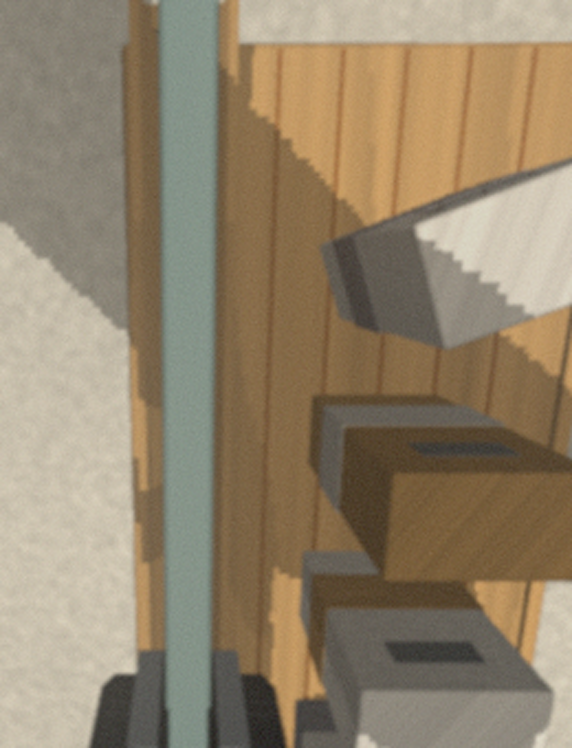

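View pics/t36.png

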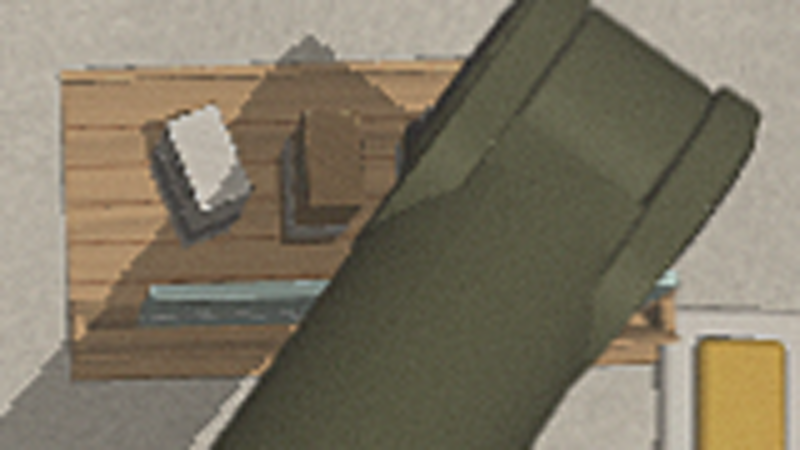

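send_rows(
  plan="-0.1 -0.1 0.8 0 0 0;-0.1 -0.1 1.6 0 0 0;-0.1 -0.1 2.4 0 0 0;-0.1 -0.1 3.2 0 0 0;-0.1 -0.1 3.2 0 0 0;-0.1 -0.1 3.2 0 0 0",
)

```text
time_s: 42.08
position: [0.5572, -0.2147, 0.0834]
tool_rot: [[1.0, 0.022, -0.001], [0.022, -1.0, -0.0], [-0.002, 0.0, -1.0]]
ft_force: [-0.5, 0.1, -1.7]
finger_gap: 0.0067
```

send_rows(
  plan="0 0 0.4 0 0 0;0 0 0.8 0 0 0;0 0 1.2 0 0 0;0 0 1.6 0 0 0;0 0 1.6 0 0 0",
)

```text
time_s: 42.5
position: [0.5572, -0.2145, 0.0673]
tool_rot: [[1.0, 0.023, -0.001], [0.023, -1.0, -0.0], [-0.001, 0.0, -1.0]]
ft_force: [0.2, 0.5, -1.7]
finger_gap: 0.0066
```

send_rows(
  plan="0 0 0.4 0 0 0;0 0 0.8 0 0 0;0 0 1.1 0 0 0;0 0 1.3 0 0 0;0 0 1.45 0 0 0;0 0 1.5 0 0 0;0 0 1.5 0 0 0",
)

```text
time_s: 43.08
position: [0.5578, -0.2149, 0.0532]
tool_rot: [[1.0, 0.022, 0.0], [0.022, -1.0, -0.0], [0.0, 0.0, -1.0]]
ft_force: [-0.2, 0.0, -1.0]
finger_gap: 0.0067
```

send_rows(
  plan="0 0 0.1 0 0 0;0 0 0.2 0 0 0;0 0 0.25 0 0 0;0 0 0.25 0 0 0",
)

```text
time_s: 43.42
position: [0.5584, -0.215, 0.0523]
tool_rot: [[1.0, 0.023, 0.001], [0.023, -1.0, 0.0], [0.001, -0.0, -1.0]]
ft_force: [-2.0, 1.4, 6.9]
finger_gap: 0.007
```

Run:
```python
from h import *
s=st()
c=r.capture("scene");crop(c,160,80,320,230,5,"s37.png")
```

```text
t 43.42 pos [ 0.5584 -0.215   0.0523] rot [[1.0, 0.023, 0.001], [0.023, -1.0, 0.0], [0.001, -0.0, -1.0]] F [-2.   1.4  6.9] gap 0.007 q [-27.1  29.   57.8 102.4 -27.3  63.8  41.3]
```

View pics/s37.png

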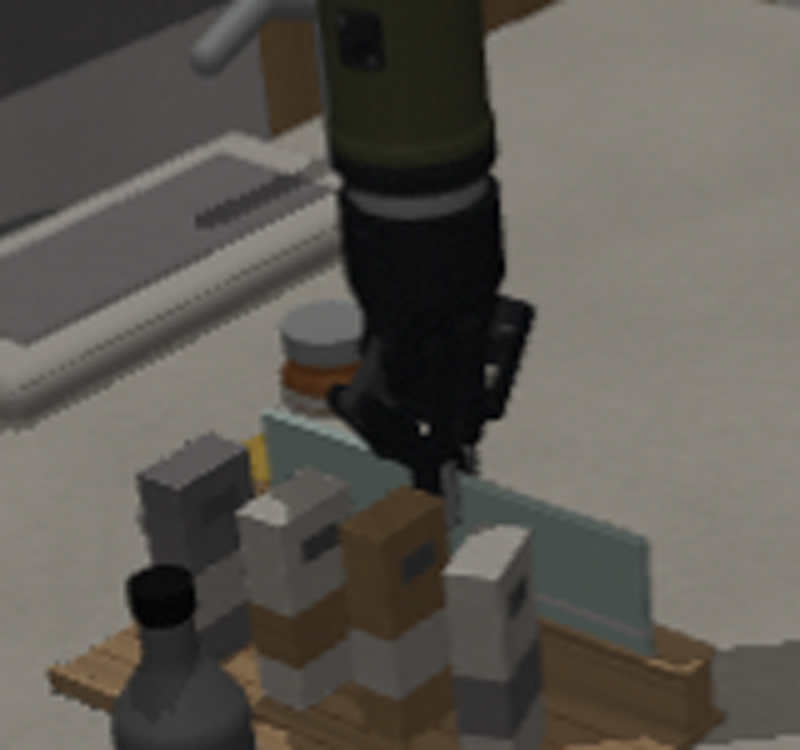

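send_rows(
  plan="0 0 -0.15 0 0 0;0 0 -0.15 0 0 0;0 0 -0.15 0 0 0;0 0 -0.15 0 0 0;0 0 -0.15 0 0 0",
  fingers=0.3,
)

```text
time_s: 43.88
position: [0.5578, -0.2149, 0.0522]
tool_rot: [[1.0, 0.022, 0.0], [0.022, -1.0, -0.001], [0.0, 0.001, -1.0]]
ft_force: [0.7, 1.0, 0.5]
finger_gap: 0.0296
```

send_rows(
  plan="0 0 -1 0 0 0;0 0 -3 0 0 0;0 0 -6 0 0 0;0 0 -10 0 0 0;0 0 -14 0 0 0;0 0 -18 0 0 0;-4 -6 -20 0 0 0;-4 -10 -20 0 0 0;-4 -14 -20 0 0 0;-4 -18 -20 0 0 0;-4 -20 -20 0 0 0;-4 -20 -20 0 0 0;-4 -20 -20 0 0 0;-4 -20 -20 0 0 0;-4 -20 -20 0 0 0",
)

```text
time_s: 45.13
position: [0.5134, -0.0178, 0.2525]
tool_rot: [[1.0, 0.019, 0.0], [0.019, -1.0, -0.001], [0.0, 0.001, -1.0]]
ft_force: [0.1, -0.6, -0.3]
finger_gap: 0.0299
```

Run:
```python
from h import *
s=st()
ch=tray(-.05,0,0)
c=r.capture("top");B=box(ch[0],ch[1],.008+.0475,TY,.008,.24,.095);crop(c,300,170,480,290,4.4,"t38.png",proj(c,B))
c=r.capture("scene");crop(c,160,100,320,250,5,"s38.png",proj(c,B)); cv2.imwrite("pics/s38f.png",c["img"])
```

```text
t 45.13 pos [ 0.5134 -0.0178  0.2525] rot [[1.0, 0.019, 0.0], [0.019, -1.0, -0.001], [0.0, 0.001, -1.0]] F [ 0.1 -0.6 -0.3] gap 0.0299 q [-62.1  -2.   60.7  99.9   1.8  81.1  -0.6]
```

View pics/t38.png

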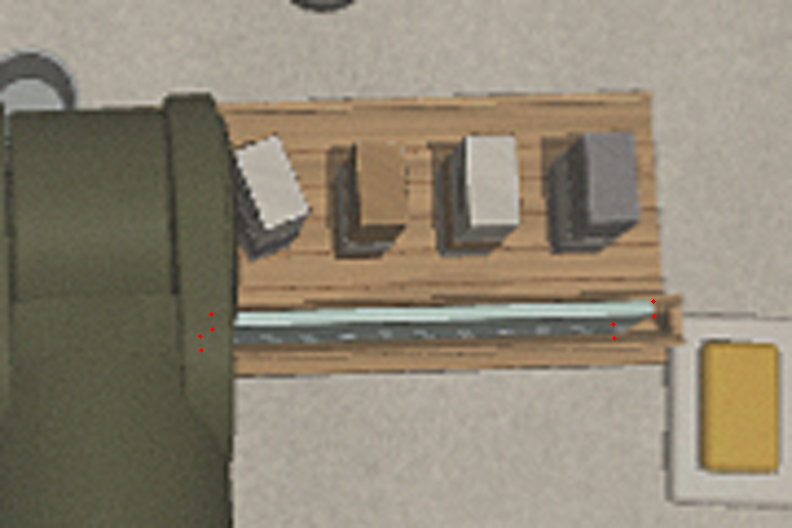

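View pics/s38.png

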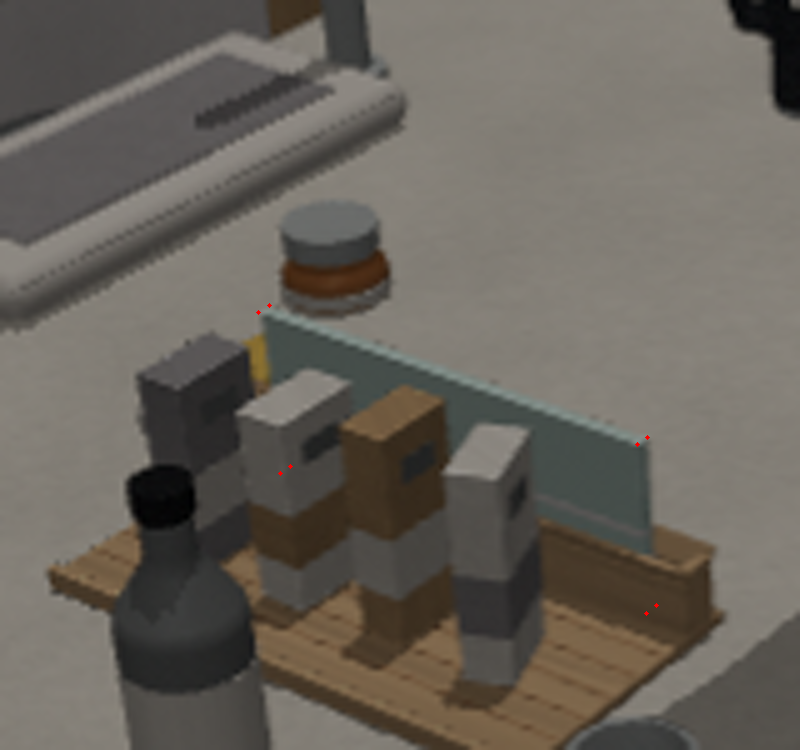

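View pics/s38f.png

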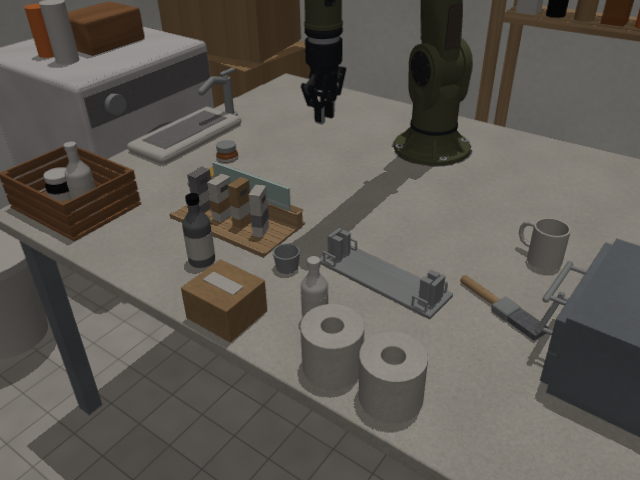

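send_rows(
  plan="0 0 0 0 0 0;0 0 0 0 0 0;0 0 0 0 0 0;0 0 0 0 0 0;0 0 0 0 0 0;0 0 0 0 0 0",
)

```text
time_s: 45.73
position: [0.5133, -0.0158, 0.2522]
tool_rot: [[1.0, 0.022, 0.0], [0.022, -1.0, -0.001], [0.0, 0.001, -1.0]]
ft_force: [0.2, 0.3, 0.5]
finger_gap: 0.0295
```

Run:
```python
from h import *
s=st(); print(np.abs(s["dq"]).max())
r.finish_job(); print("done")
```

```text
t 45.73 pos [ 0.5133 -0.0158  0.2522] rot [[1.0, 0.022, 0.0], [0.022, -1.0, -0.001], [0.0, 0.001, -1.0]] F [0.2 0.3 0.5] gap 0.0295 q [-62.1  -1.9  60.5  99.9   1.7  81.   -0.6]
0.15345380975297185
the job is handed in; nothing more can be done
done
```

I stood all four cartons on end on the tray floor behind the channel, lifted the glass panel straight up out of the rack, and set it down in the channel. The gripper was open and clear, and the job was handed in at about 46 s. It reported no verdict.

**Final checks:**
- **Cartons:** the last scene picture shows all four upright. I judged them by eye there, not by a fitted measurement. Carton 1 is turned about 20° and may hide partly behind the arm in the last top view.
- **Panel:** its edges matched the expected channel pose to about a pixel in the scene view. It touched the channel floor at the expected height. The arm hid its left end in the last top view.
- **Bystanders:** none looked moved in the pictures; I did not measure them again.

**What disagreed or went wrong:**
- **Finger tips:** they end about 25 mm short of the reported TCP. My first grasp of carton 4 therefore closed on top of it, with about 8 N of contact. A touch on the counter (about 44 N at the wrist) measured the offset, and I corrected for it from then on.
- **Carton 1:** it had been knocked about 2 cm aside during the run, so I measured it again before picking it up. It met the tray floor about 3 mm earlier than I had calculated.

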